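# Check slide stages for binding and dock the sound ones

## Robot

A 6-joint arm with a two-finger parallel gripper is mounted at the origin on the work surface. World frame = base frame: x ahead of the robot, y to its left, z up, the work surface at z = 0. Lengths are in mm, angles in rad, forces in N, time in s.
With the tool pointing down it reaches from about 250 to 775 mm from the base axis. Payload 4 kg.
Tool frame: the origin (TCP) lies on the centre line of the jaws, within the pads' length; the fingertips stand 19 mm ahead of it and the grasp point (between the pads) is the TCP; x points along the fingers, y is the direction in which the jaws open and shut, and the axes are right-handed (so a half turn about x gives the same grasp; the last joint's range is limited). The gripper opens to 94 mm and grips with 3 to 60 N. Pads are 16 mm wide; open, the fingers measure 119 mm over their backs; the gripper's body (75 mm by 177 mm) begins 78 mm behind the grasp point.
Start: joints at [1.138, 0.087, 1.371, -0, 1.684, -0.103], TCP at [178.129, 520.373, 224.506] pointing down, gripper open.
Joint ranges: [-3.1, 3.1], [-0.76, 2.03], [0.27, 2.55], [-1.08, 4.22], [0.17, 2.65], [-2.57, 2.57]. Speed limits (rad/s): [2.79, 2.79, 3.14, 3.14, 3.14, 3.14].

## Interface

Orientations are given as a rotation vector (axis times angle).
In Python, from plant import monitor, cams, order gives the robot as it stands. The module is installed in compiled form; this text tells all that it offers.
- The arm moves only by the tool arm_command, never from a script. Its argument "steps" is a list of rows, each a list of 7 numbers: the shift along the tool's x, y, z each as a share of 0.03 m, from -1 to 1, then the turn, a rotation vector about the tool's x, y, z each as a share of 0.1 rad, from -1 to 1, then the opening in per cent of the stroke, from 0 (shut) to 100 (fully open). A call has 1 to 10 rows; each row shifts and turns the commanded pose from where the row before left it, along the tool's axes as they then stand; what a row does not reach is not made up. A row lasts 1/12 s, in which the tool goes at most 41.7 mm and 7.16 degrees, less where a joint would pass 70% of its speed; a pose out of reach is approached as far as the arm can. A call with a number of a shift or a turn outside -1 to 1 is refused whole. A call with a gripper value outside its range is refused whole. The fingers move at their own pace and stop on an object; "squeeze" is the grip in N (left out, the last holds). Time passes only in rows, so rows that do not move let the fingers close. It gives the time, the measured TCP pose, the force and the opening at its end, in the units of the state.
- monitor.read_state(): the state, without advancing time (a new reading comes with each control period).
- cams.camera(name): name is "scene" or "top" or "wrist"; returns the picture (384x512x3 uint8, red, green, blue); there is no depth.
- cams.camera_params(name): a dict with "fx", "fy", "cx", "cy" (pixels), "T" (4x4, takes a point from camera to world coordinates). Camera axes: x right, y down, z forward; pixel columns grow to the right and rows downward; lengths in mm; the calibration is good to about 2 mm. A picture is of the moment at which its call begins: read the wrist's pose just before it. camera_params takes no time and is no camera call; for the wrist camera it gives the pose at the moment of the call.
- order.finish_job(): hands the job in, once; it reports no verdict.
The state is a dict: "time_s": time; "joint_pos": joint angles; "dq": joint speeds; "joint_efforts": joint torques, N m; "tool_pos": TCP position; "tool_rot": TCP orientation; "contact_force": force on the tool from outside, world axes, zero at the start; "moment": the same for the moment, N m; "opening": finger opening in mm.
Only numpy, scipy, OpenCV 4.12 (cv2) and the standard library are available. Lean on these libraries where they do the work, as an engineer would, in place of code of your own. Each camera call takes 0.05 s, during which the arm holds its last target.

## Task

Run the carriage of every slide stage on the bench from its blue end towards its white end as far as it will go, and leave them all run out until the last has been tried. Then slide the carriages that made the full travel back home and push each of those stages fully into a bay of the white dock, one to a bay, letting the stage itself lift the orange catch so that it drops shut behind it; lay every stage that binds flat in the red tray. Keep your fingers off the catches, and don't knock over the flask or the vials.

Things in the scene. Friction and masses are not known exactly. Their poses are not given: they have to be found in the camera images.
- stage_a: one of up to five look-alike slide stages: loose aluminium block 90 (x) x 46 (y) x 26 mm high, 0.3 to 0.5 kg; on top a black carriage (36 x 26 mm, top 31 mm up) with a yellow finger tab, and low end blocks, blue at -x, white at +x. Origin: centre of its underside; z up, x along the slide from blue to white. None when absent.
- carriage_a (a joint): travel (m) of stage_a's carriage: 0 = home at the blue end, grows to the white end. Light friction (0.4 N); stays where left. Sound: runs 0.040. Binding: hard stop below 0.025; looks the same. Moved by its yellow tab, 18 (x) x 12 (y) x 27 mm high, top 58 mm above the stage's underside, centre at stage x = -20 mm + travel, y = 0.
- stage_b: one of up to five look-alike slide stages: loose aluminium block 90 (x) x 46 (y) x 26 mm high, 0.3 to 0.5 kg; on top a black carriage (36 x 26 mm, top 31 mm up) with a yellow finger tab, and low end blocks, blue at -x, white at +x. Origin: centre of its underside; z up, x along the slide from blue to white. None when absent.
- carriage_b (a joint): travel (m) of stage_b's carriage: 0 = home at the blue end, grows to the white end. Light friction (0.4 N); stays where left. Sound: runs 0.040. Binding: hard stop below 0.025; looks the same. Moved by its yellow tab, 18 (x) x 12 (y) x 27 mm high, top 58 mm above the stage's underside, centre at stage x = -20 mm + travel, y = 0.
- stage_c: one of up to five look-alike slide stages: loose aluminium block 90 (x) x 46 (y) x 26 mm high, 0.3 to 0.5 kg; on top a black carriage (36 x 26 mm, top 31 mm up) with a yellow finger tab, and low end blocks, blue at -x, white at +x. Origin: centre of its underside; z up, x along the slide from blue to white. None when absent.
- carriage_c (a joint): travel (m) of stage_c's carriage: 0 = home at the blue end, grows to the white end. Light friction (0.4 N); stays where left. Sound: runs 0.040. Binding: hard stop below 0.025; looks the same. Moved by its yellow tab, 18 (x) x 12 (y) x 27 mm high, top 58 mm above the stage's underside, centre at stage x = -20 mm + travel, y = 0.
- stage_d: one of up to five look-alike slide stages: loose aluminium block 90 (x) x 46 (y) x 26 mm high, 0.3 to 0.5 kg; on top a black carriage (36 x 26 mm, top 31 mm up) with a yellow finger tab, and low end blocks, blue at -x, white at +x. Origin: centre of its underside; z up, x along the slide from blue to white. None when absent.
- carriage_d (a joint): travel (m) of stage_d's carriage: 0 = home at the blue end, grows to the white end. Light friction (0.4 N); stays where left. Sound: runs 0.040. Binding: hard stop below 0.025; looks the same. Moved by its yellow tab, 18 (x) x 12 (y) x 27 mm high, top 58 mm above the stage's underside, centre at stage x = -20 mm + travel, y = 0.
- stage_e: one of up to five look-alike slide stages: loose aluminium block 90 (x) x 46 (y) x 26 mm high, 0.3 to 0.5 kg; on top a black carriage (36 x 26 mm, top 31 mm up) with a yellow finger tab, and low end blocks, blue at -x, white at +x. Origin: centre of its underside; z up, x along the slide from blue to white. None when absent.
- carriage_e (a joint): travel (m) of stage_e's carriage: 0 = home at the blue end, grows to the white end. Light friction (0.4 N); stays where left. Sound: runs 0.040. Binding: hard stop below 0.025; looks the same. Moved by its yellow tab, 18 (x) x 12 (y) x 27 mm high, top 58 mm above the stage's underside, centre at stage x = -20 mm + travel, y = 0.
- dock: white dock fixed to the bench: three lanes along its +x, 52 mm wide, floor = bench, between rails 26 mm wide, 16 mm high that run from x -13 mm (rounded noses) to a back stop at x 145 mm. A bridge (x 118 to 148 mm, underside 66 mm high) roofs the deep end, and the catches cover the mouths from x 0: set a stage down just before the mouth, then push. Origin: on the bench at the mouth of the middle lane.
- catch_1 (a joint): orange gravity catch of bay_1, rad: 0 = down, grows as its tip rises (to 0.9). 9 mm wide arm over the lane's +y edge (17 to 26 mm off its middle), from a pivot at dock x 2 mm, 42 mm high (post 50 mm high), down to its tip at x 48 mm, 15 mm high. A stage pushed in lifts it 0.2 to 0.4 rad; it falls behind the stage once that is fully home.
- bay_1 (a point): where a docked stage's origin is: on the bench, mid-lane, 97 mm in from the lane mouth (dock x 97 mm; dock y -78 mm); end play about +/-3 mm along the lane, 3 mm to each side; x points into the lane
- catch_2 (a joint): orange gravity catch of bay_2, rad: 0 = down, grows as its tip rises (to 0.9). 9 mm wide arm over the lane's +y edge (17 to 26 mm off its middle), from a pivot at dock x 2 mm, 42 mm high (post 50 mm high), down to its tip at x 48 mm, 15 mm high. A stage pushed in lifts it 0.2 to 0.4 rad; it falls behind the stage once that is fully home.
- bay_2 (a point): where a docked stage's origin is: on the bench, mid-lane, 97 mm in from the lane mouth (dock x 97 mm; dock y 0); end play about +/-3 mm along the lane, 3 mm to each side; x points into the lane
- catch_3 (a joint): orange gravity catch of bay_3, rad: 0 = down, grows as its tip rises (to 0.9). 9 mm wide arm over the lane's +y edge (17 to 26 mm off its middle), from a pivot at dock x 2 mm, 42 mm high (post 50 mm high), down to its tip at x 48 mm, 15 mm high. A stage pushed in lifts it 0.2 to 0.4 rad; it falls behind the stage once that is fully home.
- bay_3 (a point): where a docked stage's origin is: on the bench, mid-lane, 97 mm in from the lane mouth (dock x 97 mm; dock y +78 mm); end play about +/-3 mm along the lane, 3 mm to each side; x points into the lane
- reject_tray: red open tray fixed to the bench, 140 (x) x 192 (y) x 20 mm high, walls 4 mm, floor about 4 mm thick; takes two stages side by side, each along x. Origin: centre of its underside.
- flask: bystander: small conical glass flask, 64 mm wide, 88 mm high; origin: centre of its underside
- vial_1: bystander: clear glass vial, 24 mm wide, 50 mm high; origin: centre of its underside
- vial_2: bystander: amber glass vial, 24 mm wide, 50 mm high; origin: centre of its underside

How it is judged (in metres and radians):
On the way:
1. every carriage stands run out as far as it goes, all at the same time (sound ones over 35 mm, binding ones against their stop) (value of joint each of carriage_a, carriage_c, carriage_e above 0.035 m and value of joint carriage_b above 0.012 m and value of joint carriage_d above 0.017 m), for 0.2 s.
At the end, for the whole second after the job is handed in: Each full-travel stage in a bay of its own: origin within 8 mm of the bay place, in line, carriage within 6 mm of home, catch down (under 0.1 rad). Each binding stage flat in the red tray, origin within 40 mm (x) and 75 mm (y) of its centre. All at rest (((horizontal distance between stage_a and bay_1 below 0.008 m and value of joint catch_1 below 0.1 rad) or (horizontal distance between stage_a and bay_2 below 0.008 m and value of joint catch_2 below 0.1 rad) or (horizontal distance between stage_a and bay_3 below 0.008 m and value of joint catch_3 below 0.1 rad)) and angle between the x axis of each of stage_a, stage_c, stage_e and the x axis of dock, either way round below 0.12 rad and angle between each of stage_a, stage_c, stage_e's own z axis and vertical below 0.1 rad and value of joint each of carriage_a, carriage_c, carriage_e below 0.006 m and linear speed of each of stage_a, stage_c, stage_e, stage_b, stage_d below 0.02 m/s and ((horizontal distance between stage_c and bay_1 below 0.008 m and value of joint catch_1 below 0.1 rad) or (horizontal distance between stage_c and bay_2 below 0.008 m and value of joint catch_2 below 0.1 rad) or (horizontal distance between stage_c and bay_3 below 0.008 m and value of joint catch_3 below 0.1 rad)) and ((horizontal distance between stage_e and bay_1 below 0.008 m and value of joint catch_1 below 0.1 rad) or (horizontal distance between stage_e and bay_2 below 0.008 m and value of joint catch_2 below 0.1 rad) or (horizontal distance between stage_e and bay_3 below 0.008 m and value of joint catch_3 below 0.1 rad)) and x of stage_b in the frame of reject_tray between -0.04 and 0.04 m and y of stage_b in the frame of reject_tray between -0.075 and 0.075 m and z of each of stage_b, stage_d in the frame of reject_tray below 0.013 m and angle between each of stage_b, stage_d's own z axis and vertical below 0.12 rad and x of stage_d in the frame of reject_tray between -0.04 and 0.04 m and y of stage_d in the frame of reject_tray between -0.075 and 0.075 m); the robot touches nothing.
It fails at once if the flask or a vial is knocked over (angle between any of flask, vial_1, vial_2's own z axis and vertical above 0.6 rad).
It fails at once if the fingers press on a catch (over 6 N) (contact force between the fingers and catch_1 above 6 N or contact force between the fingers and catch_2 above 6 N or contact force between the fingers and catch_3 above 6 N).
Of stage_a, stage_b, stage_c, stage_d, stage_e only 3 to 4 are there at a start; the rules pass over those that are not, and their reading is None.
At some moment in a run one of stage_a, stage_b, stage_c, stage_d, stage_e may be knocked a few centimetres aside while the robot is not near it.
Once in a run the grip may slacken for a moment while it holds something.
It also fails if it takes over 210 s, if anything falls off the work surface, if the arm or the gripper's body presses on something with over 40 N, if the wrist force passes 120 N, or if a joint passes its speed limit or range.

## Working session

There is one attempt and no reset: what is moved stays moved. The work goes in short steps, Python scripts to look and compute and a tool call to move; the robot and the scene stay as the last step left them, time stands still between calls to the robot, and variables do not carry over. Pictures are saved under pics/ and viewed, and the job is handed in when it is done.

Besides the shell and the picture viewer there is one more tool, called after "Call:" in YAML: its name, and indented under it one key for each argument. arm_command: Moves the arm, as the interface text tells. Its arguments: {"type":"object","properties":{"steps":{"type":"array"},"squeeze":{"type":"number"}},"required":["steps"]}

```bash
mkdir -p pics
python3 - <<'E'
from plant import monitor,cams
import cv2
print(monitor.read_state())
for n in ["scene","top"]:
    p=cams.camera_params(n);print(n,p)
    im=cams.camera(n)
    cv2.imwrite(f"pics/{n}0.png",cv2.resize(im[:,:,::-1],(800,600),interpolation=cv2.INTER_CUBIC))
E
```

```text
{'time_s': 0.0, 'joint_pos': array([ 1.13789371e+00,  8.79715462e-02,  1.37223748e+00,  4.34910688e-06,
        1.68359785e+00, -1.03091657e-01]), 'dq': array([-0.00028033,  0.00017896, -0.00126665,  0.00082553, -0.00068305,
       -0.00024705]), 'joint_efforts': array([ 1.91771096e-04, -3.40174913e+01, -3.02431834e+01,  7.16161681e-02,
        3.27621528e-02, -1.91167937e-04]), 'tool_pos': array([177.91195314, 519.89866145, 223.30360191]), 'tool_rot': array([ 0.25715868,  1.55584721, -0.26052359]), 'contact_force': array([-0.05363418, -1.03518345,  0.26507206]), 'moment': array([0.04439592, 0.02801271, 0.04454366]), 'opening': 93.99077027263655}
scene {'fx': 493.4402525408877, 'fy': 493.4402525408877, 'cx': 258.59188881966475, 'cy': 194.36944408578816, 'T': array([[ 7.97689523e-01,  4.09262217e-01, -4.42940022e-01,
         1.13179211e+03],
       [ 6.02750863e-01, -5.64882908e-01,  5.63558957e-01,
        -6.90470549e+02],
       [-1.95658589e-02, -7.16527556e-01, -6.97284332e-01,
         8.63742616e+02],
       [ 0.00000000e+00,  0.00000000e+00,  0.00000000e+00,
         1.00000000e+00]])}
top {'fx': 366.27691608694744, 'fy': 366.27691608694744, 'cx': 249.76662399883077, 'cy': 187.03702672458013, 'T': array([[-1.81855855e-02, -9.88928613e-01,  1.47273500e-01,
         4.72177323e+02],
       [-9.99834487e-01,  1.80655857e-02, -2.15246489e-03,
        -1.55797778e+01],
       [-5.31947914e-04, -1.47288268e-01, -9.89093465e-01,
         9.89086812e+02],
       [ 0.00000000e+00,  0.00000000e+00,  0.00000000e+00,
         1.00000000e+00]])}
```

View pics/top0.png

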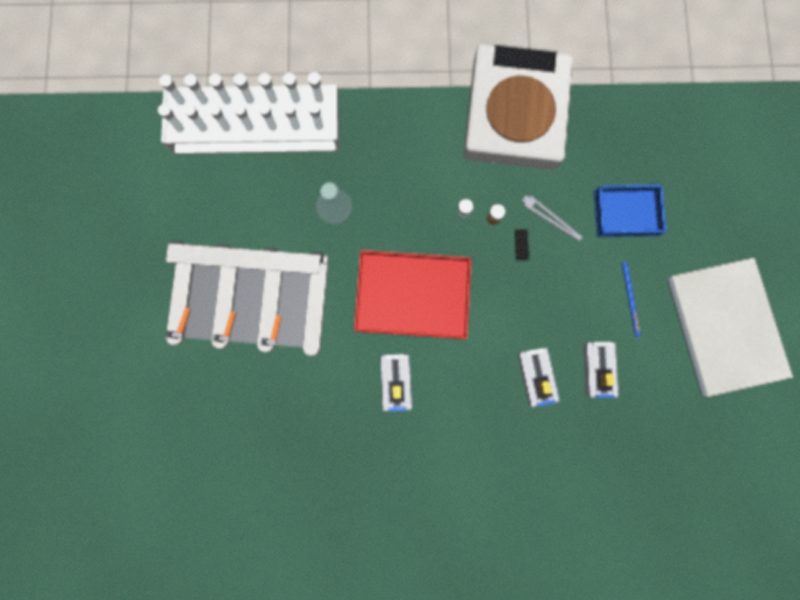

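View pics/scene0.png

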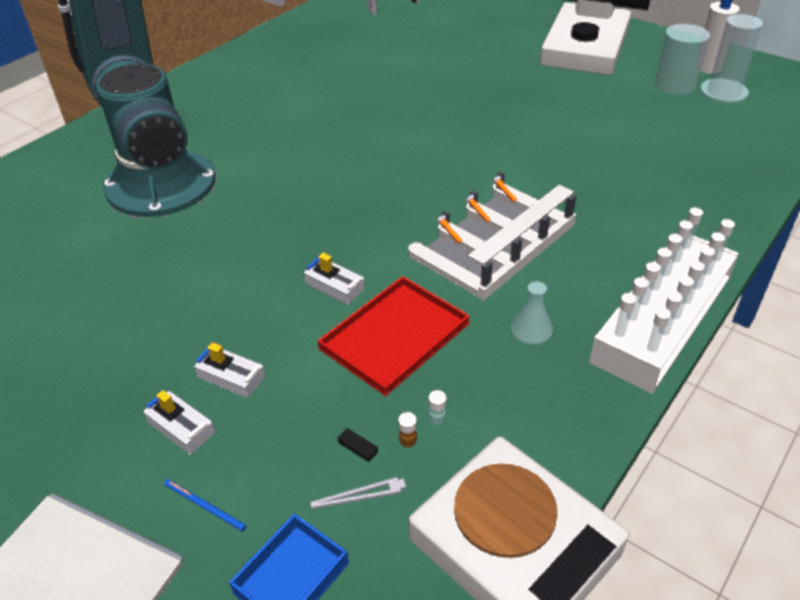

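```bash
cat > h.py <<'E'
from plant import monitor,cams,order
import cv2,numpy as np
from scipy.spatial.transform import Rotation as R
def ray(n,u,v,z,p=None):
    p=p or cams.camera_params(n);T=p["T"]
    d=T[:3,:3]@np.array([(u-p["cx"])/p["fx"],(v-p["cy"])/p["fy"],1]);o=T[:3,3]
    return o+d*(z-o[2])/d[2]
def proj(n,P,p=None):
    p=p or cams.camera_params(n);T=p["T"]
    c=T[:3,:3].T@(np.array(P,float)-T[:3,3]);return np.array([p["cx"]+p["fx"]*c[0]/c[2],p["cy"]+p["fy"]*c[1]/c[2]])
def crop(im,u0,v0,w,h,s,name):
    c=im[v0:v0+h,u0:u0+w,::-1];c=cv2.resize(c,None,fx=s,fy=s,interpolation=cv2.INTER_CUBIC)
    cv2.imwrite("pics/"+name,c)
def pose():
    s=monitor.read_state();M=R.from_rotvec(s["tool_rot"]).as_matrix();return s,M
def rel(target,yaw=None):
    """print shift in tool axes to world target, yaw of tool y axis error"""
    s,M=pose();d=M.T@(np.array(target)-s["tool_pos"]);print("tool shift mm",d.round(1),"in units",(d/30).round(2))
E
python3 - <<'E'
from h import *
im=cams.camera("top")
crop(im,225,200,200,80,4,"t1.png")
crop(im,95,140,130,100,6,"t2.png")
s,M=pose();print(M.round(3))
E
```

```text
[[-0.001  0.324  0.946]
 [-0.002  0.946 -0.324]
 [-1.    -0.002 -0.   ]]
```

View pics/t1.png

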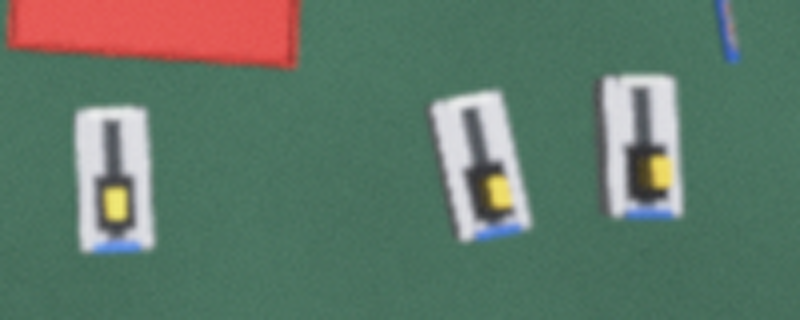

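View pics/t2.png

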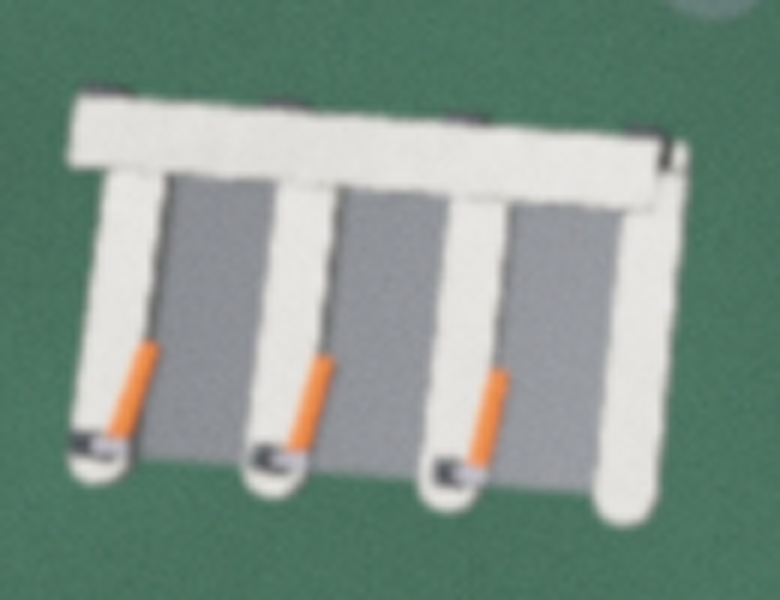

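Run:
```python
from h import *
from scipy.optimize import least_squares
def fit(px,loc,x0,p=cams.camera_params("top")):
    px=np.array(px)
    def f(q):
        c,s=np.cos(q[2]),np.sin(q[2])
        return np.concatenate([proj("top",[q[0]+c*a-s*b,q[1]+s*a+c*b,z],p)-u for (a,b,z),u in zip(loc,px)])
    r=least_squares(f,x0,x_scale=[10,10,.1]);return r.x.round(3),r.fun.round(2)
loc=[(45,23,26),(45,-23,26),(-45,-23,26),(-45,23,26)]
for c in ([(78,110),(147,108),(153,248),(82,252)],[(440,103),(500,92),(531,228),(466,240)],[(608,77),(673,77),(683,214),(613,215)]):
    print(fit(np.array(c)/4+[225,200],loc,[400,0,0]))
d=[(-13,y,16) for y in (117,39,-39,-117)]+[(80,130,16),(0,130,16),(118,-130,16),(0,-130,16)]
c=[(95,486),(272,498),(447,513),(626,525)]
print(fit(np.array(c)/6+[95,140],d[:4],[500,300,0]))
p=lambda u,v,z:ray("top",95+u/6,140+v/6,z).round(1)
print("railL",p(100,200,16),p(72,450,16),"railR",p(684,200,16),p(658,490,16))
print("floor front",p(133,458,1),p(590,492,1))
for u,v in [(363,255),(466,257.5),(467,337),(355,330)]: print("tray",ray("top",u*.64,v*.64,20).round(1))
for u,v,z in [(335,212,5),(466,206,50),(497,211,50)]: print(ray("top",u*.64,v*.64,z).round(1))
```

```text
(array([ 4.63846e+02, -2.52550e+01,  1.80000e-02]), array([-0.19,  0.17,  0.14,  0.03,  0.06,  0.08, -0.01, -0.27]))
(array([ 4.68321e+02, -2.65418e+02,  1.54000e-01]), array([-1.17, -0.04,  1.03, -0.32,  0.66,  0.11, -0.52,  0.22]))
(array([ 4.79304e+02, -3.70379e+02, -1.70000e-02]), array([-0.68, -0.23,  0.6 , -0.26,  0.18,  0.34, -0.1 ,  0.12]))
(array([ 5.35048e+02,  2.33748e+02, -9.20000e-02]), array([ 0.23, -0.02, -0.01,  0.16,  0.13, -0.16, -0.34,  0.03]))
railL [661.3 354.6  16. ] [548.9 362.8  16. ] railR [656.5  91.7  16. ] [526.5 103.4  16. ]
floor front [546.  341.1   1. ] [527.  135.7   1. ]
tray [682.4  28.2  20. ]
tray [ 674.8 -149.6   20. ]
tray [ 537.5 -146.1   20. ]
tray [552.9  43.3  20. ]
[764.5  77.8   5. ]
[ 757.6 -148.8   50. ]
[ 747.9 -201.    50. ]
```

Call:
arm_command:
  steps:
    - [0,-0.96,0.92,0,0,0,0]
    - [0,-0.96,0.92,0,0,0,0]
    - [0,-0.96,0.92,0,0,0,0]
    - [0,-0.96,0.92,0,0,0,0]
    - [0,-0.96,0.92,0,0,0,0]
    - [0,-0.96,0.92,0,0,0,0]
    - [0,-0.96,0.92,0,0,0,0]
    - [0,-0.96,0.92,0,0,0,0]
    - [0,-0.96,0.92,0,0,0,0]
    - [0,-0.96,0.92,0,0,0,0]
  squeeze: 10

```text
time_s: 0.98
tool_pos: [346.1, 156.7, 224.4]
tool_rot: [0.259, 1.555, -0.258]
contact_force: [0.8, 1.2, -0.4]
opening: 30.8
```

Call:
arm_command:
  steps:
    - [0,-0.96,0.92,0,0,0,0]
    - [0,-0.96,0.92,0,0,0,0]
    - [0,-0.96,0.92,0,0,0,0]
    - [0,-0.96,0.92,0,0,0,0]
    - [0,-0.96,0.92,0,0,0,0]
    - [0,0,0,-1,0,0,0]
    - [0,0,0,-1,0,0,0]
    - [0,0,0,-1,0,0,0]
    - [0,0,0,-0.4,0,0,0]
    - [0,0,0,0,0,0,0]

```text
time_s: 1.82
tool_pos: [429.7, -22.6, 224.1]
tool_rot: [-0.008, 1.572, 0.008]
contact_force: [-0.4, -0.3, 0.5]
opening: 0.6
```

Run:
```python
from h import *
s,M=pose();print(s["tool_pos"].round(1),M.round(3),s["contact_force"].round(2))
p=cams.camera_params("wrist");print(p)
im=cams.camera("wrist");cv2.imwrite("pics/w1.png",im[:,:,::-1])
```

```text
[429.7 -22.6 224.1] [[-0.001 -0.01   1.   ]
 [ 0.     1.     0.01 ]
 [-1.     0.    -0.001]] [-0.41 -0.34  0.54]
{'fx': 264.445925333382, 'fy': 264.445925333382, 'cx': 256.37890762256853, 'cy': 187.65584316555845, 'T': array([[-1.03844805e-02,  9.73853291e-01,  2.26940366e-01,
         3.65345390e+02],
       [ 9.99945825e-01,  9.95153800e-03,  3.05181460e-03,
        -2.29473680e+01],
       [ 7.13614017e-04,  2.26959763e-01, -9.73903874e-01,
         3.84260643e+02],
       [ 0.00000000e+00,  0.00000000e+00,  0.00000000e+00,
         1.00000000e+00]])}
```

View pics/w1.png

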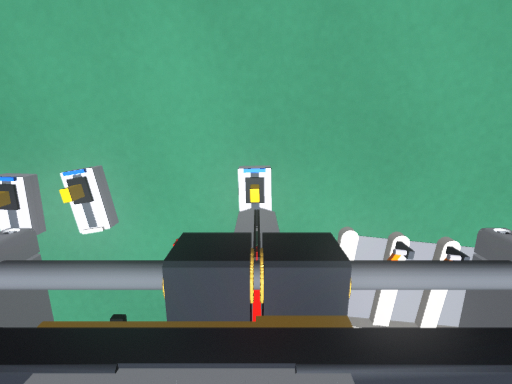

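Run:
```python
from h import *
im=cv2.imread("pics/w1.png")[:,:,::-1]
crop(im,40,150,100,100,6,"c1.png");crop(im,215,150,100,70,6,"c2.png")
```

```text
(no output)
```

View pics/c2.png

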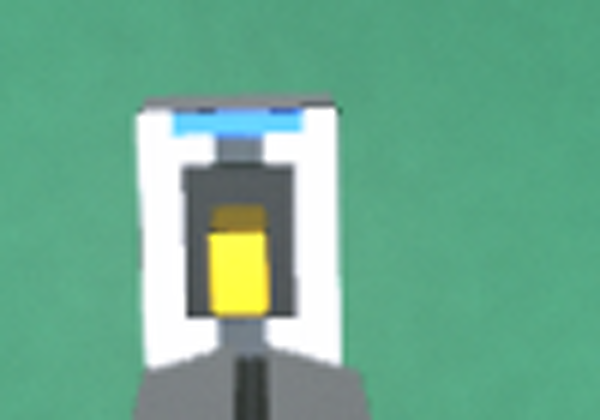

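View pics/c1.png

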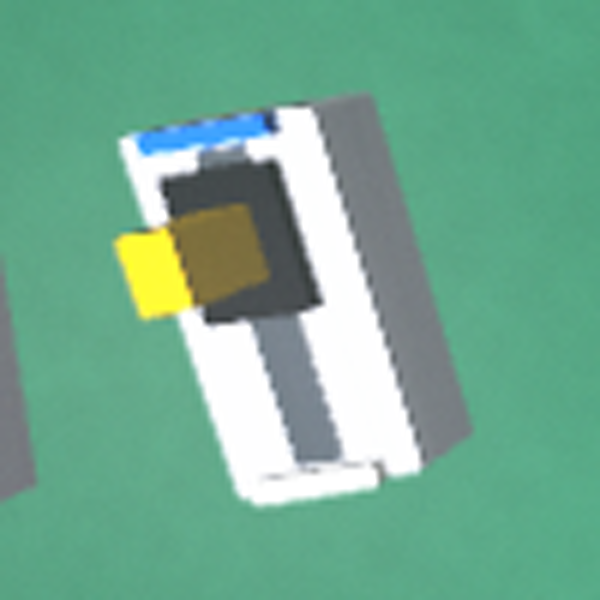

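Run:
```python
from h import *
q=lambda u,v,u0,z:ray("wrist",u0+u/6,150+v/6,z).round(1)
for n,u0,L in(("S1",215,[(136,112),(337,110),(146,368),(341,368)]),("S2",40,[(120,138),(310,107),(420,472),(240,495)])):
    P=np.array([q(*a,u0,26) for a in L]);print(n,P[:,:2].tolist())
print("tab",np.mean([q(*a,215,58) for a in [(208,232),(266,232),(270,316),(212,318)]],0))
P=np.array([q(*a,40,26) for a in [(120,138),(310,107),(420,472),(240,495)]]);print(P.mean(0),np.diff(P,axis=0))
```

```text
S1 [[422.4, -47.6], [421.6, -1.7], [483.6, -45.6], [483.2, 0.6]]
S2 [[430.6, -291.5], [423.1, -247.1], [511.5, -232.4], [517.8, -276.5]]
tab [452.1 -23.7  58. ]
[ 470.75  -261.875   26.   ] [[ -7.5  44.4   0. ]
 [ 88.4  14.7   0. ]
 [  6.3 -44.1   0. ]]
```

Call:
arm_command:
  steps:
    - [0.4,-0.08,-0.4,-0.15,0,0,0]
    - [1,0,0,0,0,0,0]
    - [1,0,0,0,0,0,0]
    - [1,0,0,0,0,0,0]
    - [1,0,0,0,0,0,0]
    - [0.7,0,0,0,0,0,0]
    - [0.4,0,0,0,0,0,0]
    - [0.1,0,0,0,0,0,0]
    - [0,0,0,0,0,0,0]

```text
time_s: 2.62
tool_pos: [417.1, -24.6, 55.5]
tool_rot: [-0.019, 1.573, 0.02]
contact_force: [0.1, -0.5, 0.6]
opening: 0.7
```

Run:
```python
from h import *
s,M=pose();print(s["tool_pos"].round(1),M.round(3),s["contact_force"].round(2))
im=cams.camera("wrist");crop(im,150,100,200,150,4,"w2.png")
```

```text
[417.1 -24.6  55.5] [[-0.002 -0.025  1.   ]
 [ 0.001  1.     0.025]
 [-1.     0.001 -0.002]] [ 0.09 -0.46  0.56]
```

View pics/w2.png

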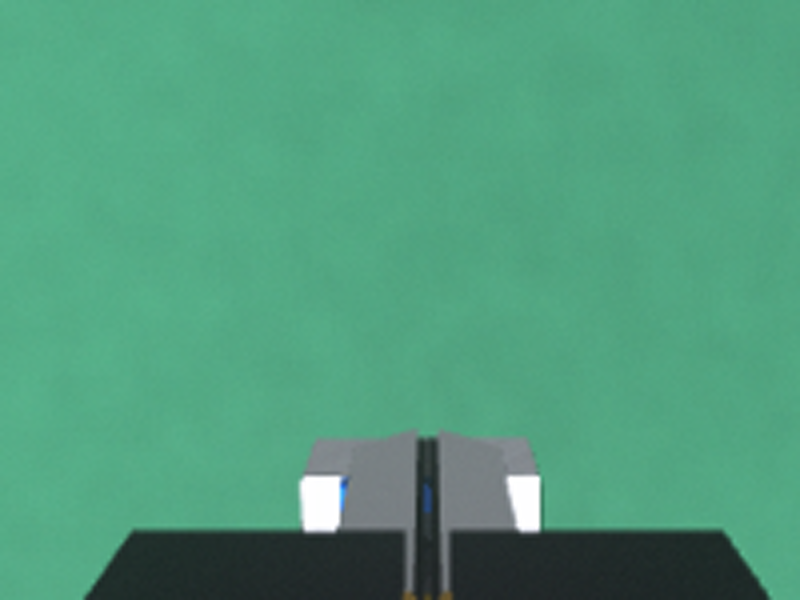

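Call:
arm_command:
  steps:
    - [0,0,0.3,0,0,0,0]
    - [0,0,0.3,0,0,0,0]
    - [0,0,0.25,0,0,0,0]
    - [0,0,0.25,0,0,0,0]
    - [0,0,0.2,0,0,0,0]
    - [0,0,0.2,0,0,0,0]
    - [0,0,0.2,0,0,0,0]
    - [0,0,0.15,0,0,0,0]

```text
time_s: 3.33
tool_pos: [473.9, -23.5, 56.4]
tool_rot: [-0.02, 1.571, 0.02]
contact_force: [-4.8, 0.2, 3.6]
opening: 0.4
```

Call:
arm_command:
  steps:
    - [0,0,0.1,0,0,0,0]
    - [0,0,0.05,0,0,0,0]

```text
time_s: 3.5
tool_pos: [478.2, -23.4, 56.4]
tool_rot: [-0.02, 1.571, 0.02]
contact_force: [-5.0, -0.9, 3.6]
opening: 0.2
```

Run:
```python
from h import *
s,M=pose();print(s["tool_pos"].round(1),s["contact_force"].round(2))
```

```text
[478.2 -23.4  56.4] [-4.98 -0.88  3.58]
```

Call:
arm_command:
  steps:
    - [0,0,-0.5,0,0,0,0]
    - [-1,0,-0.8,0,0,0,0]
    - [-1,-0.5,-0.6,0,0,0,0]
    - [0,-1,0,0,0,0,0]
    - [0,-1,0,0,0,0,0]
    - [0,-1,0,0,0,0,0]
    - [0,-1,0,0,0,0,0]
    - [0,-1,0,0,0,0,0]
    - [0,0,0,0,0,0,0]

```text
time_s: 4.25
tool_pos: [426.1, -194.7, 116.7]
tool_rot: [-0.019, 1.568, 0.013]
contact_force: [0.5, -0.4, 0.7]
opening: 0.6
```

Run:
```python
from h import *
s,M=pose();print(s["tool_pos"].round(1),s["contact_force"].round(2))
im=cams.camera("top");crop(im,225,200,200,80,4,"t3.png")
im=cams.camera("wrist");cv2.imwrite("pics/w3.png",im[:,:,::-1])
```

```text
[ 426.1 -194.7  116.7] [ 0.51 -0.39  0.71]
```

View pics/t3.png

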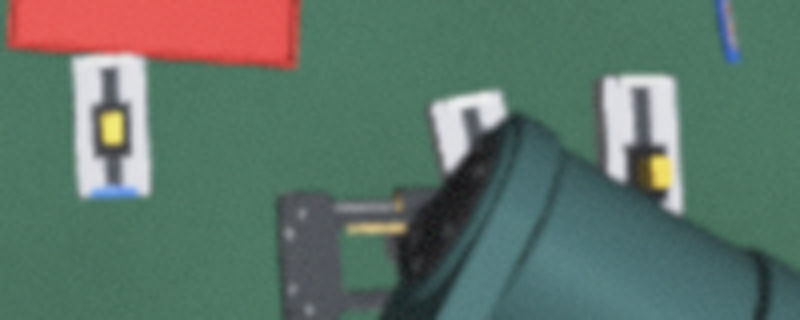

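View pics/w3.png

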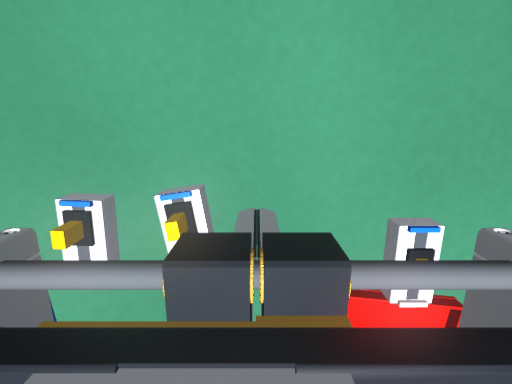

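Run:
```python
from h import *
im=cv2.imread("pics/w3.png")[:,:,::-1]
crop(im,40,175,190,90,4,"c3.png")
```

```text
(no output)
```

View pics/c3.png

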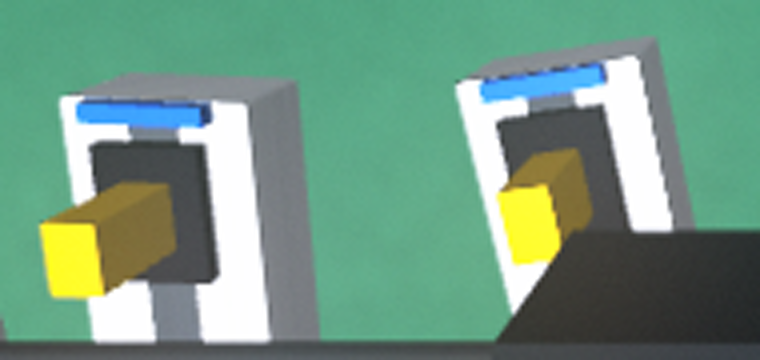

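Run:
```python
from h import *
q=lambda u,v,z:ray("wrist",40+u/4,175+v/4,z).round(1)[:2]
print("S2 blue",q(457,84,26),q(640,56,26),"sideL",q(512,312,26),"tab",np.mean([q(*a,58) for a in [(498,192),(550,184),(562,256),(514,265)]],0))
print("S3 blue",q(60,97,26),q(248,103,26),"sides",q(92,340,26),q(268,340,26),"tab",np.mean([q(*a,58) for a in [(40,223),(96,225),(104,299),(54,296)]],0))
```

```text
S2 blue [ 430.5 -290.1] [ 422.4 -245.1] sideL [ 491.2 -279.9] tab [ 453.375 -263.325]
S3 blue [ 436.1 -387.8] [ 436.5 -341.8] sides [ 501.7 -389.4] [ 500.6 -343.7] tab [ 464.425 -365.475]
```

Call:
arm_command:
  steps:
    - [0,-1,-0.1,0,0,0,0]
    - [0,-1,-0.1,0,0,0,0]
    - [0,-0.46,0,0,0,0,0]
    - [0,0,0,-0.8,0,0,0]
    - [0.5,0,0,-0.75,0,0,0]
    - [0.8,0,0,0,0,0,0]
    - [0.6,0,0,0,0,0,0]
    - [0.12,0,0,0,0,0,0]
    - [0,0,0,0,0,0,0]

```text
time_s: 5.1
tool_pos: [420.4, -261.9, 54.3]
tool_rot: [-0.14, 1.568, 0.145]
contact_force: [0.4, 0.1, 0.2]
opening: 0.5
```

Run:
```python
from h import *
s,M=pose();print(s["tool_pos"].round(1),M[:,2].round(3),s["contact_force"].round(2))
```

```text
[ 420.4 -261.9   54.3] [ 0.984  0.18  -0.002] [0.37 0.06 0.21]
```

Call:
arm_command:
  steps:
    - [-0.05,-0.22,0,0.1,0,0,0]
    - [0,0,0.3,0,0,0,0]
    - [0,0,0.3,0,0,0,0]
    - [0,0,0.25,0,0,0,0]
    - [0,0,0.25,0,0,0,0]
    - [0,0,0.2,0,0,0,0]
    - [0,0,0.2,0,0,0,0]
    - [0,0,0.2,0,0,0,0]
    - [0,0,0.15,0,0,0,0]

```text
time_s: 5.85
tool_pos: [476.5, -260.8, 57.3]
tool_rot: [-0.134, 1.569, 0.134]
contact_force: [-4.1, 0.1, 2.6]
opening: 0.2
```

Call:
arm_command:
  steps:
    - [0,0,0.1,0,0,0,0]
    - [0,0,0.05,0,0,0,0]
    - [0,0,0,0,0,0,0]

```text
time_s: 6.1
tool_pos: [481.3, -260.0, 57.3]
tool_rot: [-0.133, 1.567, 0.134]
contact_force: [-3.1, 0.1, 1.5]
opening: 0.6
```

Call:
arm_command:
  steps:
    - [0,0,-0.5,0,0,0,0]
    - [-1,0,-0.6,0,0,0,0]
    - [-1,0,-0.5,0.5,0,0,0]
    - [0,-0.6,0,0.9,0,0,0]
    - [0,-1,0,0.5,0,0,0]
    - [0,-1,0,0,0,0,0]
    - [0,-0.6,0,0,0,0,0]
    - [0,0,0,0,0,0,0]

```text
time_s: 6.77
tool_pos: [436.3, -367.3, 117.2]
tool_rot: [0.017, 1.568, -0.019]
contact_force: [-0.6, 0.7, 0.5]
opening: 0.6
```

Run:
```python
from h import *
s,M=pose();print(s["tool_pos"].round(1),M[:,2].round(3),s["contact_force"].round(2))
im=cams.camera("wrist");cv2.imwrite("pics/w4.png",im[:,:,::-1])
im=cams.camera("scene");crop(im,50,140,250,180,3,"s4.png")
```

```text
[ 436.3 -367.3  117.2] [ 1.    -0.023  0.002] [-0.63  0.73  0.54]
```

View pics/w4.png

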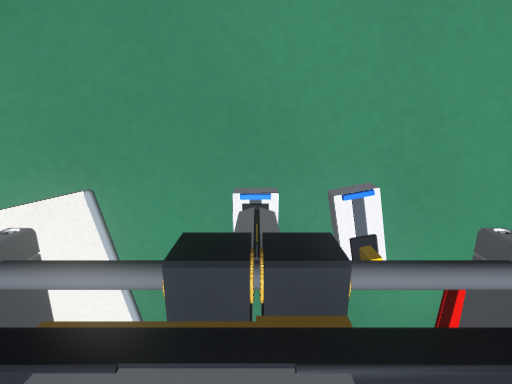

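View pics/s4.png

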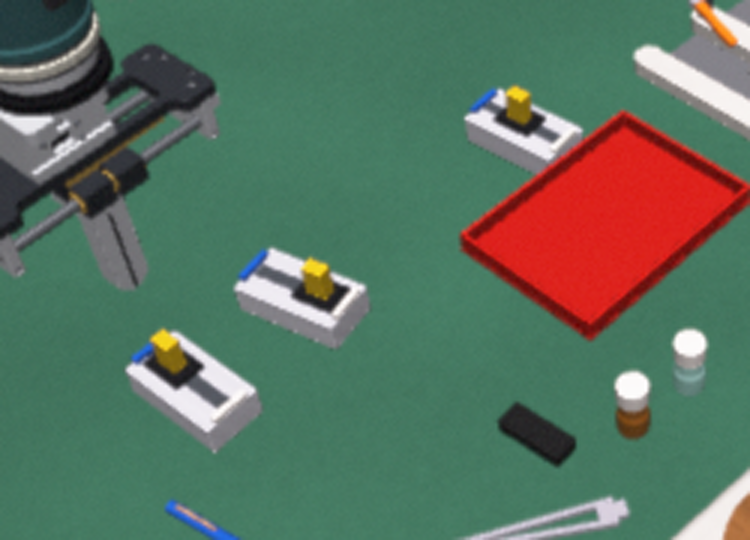

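Call:
arm_command:
  steps:
    - [0.5,0.08,-0.2,0,0,0,0]
    - [0.8,0,0,0,0,0,0]
    - [0.6,0,0,0,0,0,0]
    - [0.1,0,0,0,0,0,0]
    - [0,0,0.3,0,0,0,0]
    - [0,0,0.3,0,0,0,0]
    - [0,0,0.25,0,0,0,0]
    - [0,0,0.25,0,0,0,0]
    - [0,0,0.2,0,0,0,0]

```text
time_s: 7.62
tool_pos: [471.0, -362.7, 58.7]
tool_rot: [0.014, 1.569, -0.016]
contact_force: [0.0, -0.1, -0.2]
opening: 0.2
```

Call:
arm_command:
  steps:
    - [0,0,0.2,0,0,0,0]
    - [0,0,0.2,0,0,0,0]
    - [0,0,0.15,0,0,0,0]
    - [0,0,0.1,0,0,0,0]
    - [0,0,0,0,0,0,0]

```text
time_s: 8.03
tool_pos: [488.7, -363.0, 57.6]
tool_rot: [0.015, 1.571, -0.016]
contact_force: [-3.0, -0.2, 2.4]
opening: 0.7
```

Call:
arm_command:
  steps:
    - [0,0,-0.5,0,0,0,0]
    - [-1,0,-0.8,0,0,0,0]
    - [-1,0,-0.8,0,0,0,0]
    - [-1,0.3,-0.9,0,0,0,0]
    - [-1,0.3,-0.9,0,0,0,0]
    - [0,0.5,-0.8,0,0,0,0]
    - [0,0.5,-0.5,0,0,0,0]
    - [0,0,0,0,0,0,0]

```text
time_s: 8.7
tool_pos: [332.4, -310.0, 178.3]
tool_rot: [0.016, 1.568, -0.017]
contact_force: [0.6, 0.1, 0.0]
opening: 0.4
```

Run:
```python
from h import *
s,M=pose();print(s["tool_pos"].round(1),M[:,2].round(3),s["contact_force"].round(2))
im=cams.camera("wrist");cv2.imwrite("pics/w5.png",im[:,:,::-1])
im=cams.camera("top");crop(im,225,190,200,80,4,"t5.png")
im=cams.camera("scene");crop(im,50,140,250,180,3,"s5.png")
```

```text
[ 332.4 -310.   178.3] [ 1.    -0.02   0.003] [0.58 0.07 0.05]
```

View pics/w5.png

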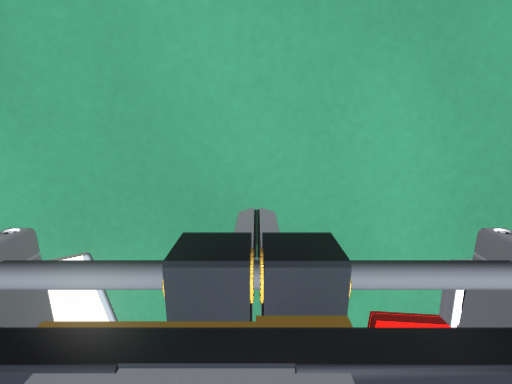

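View pics/t5.png

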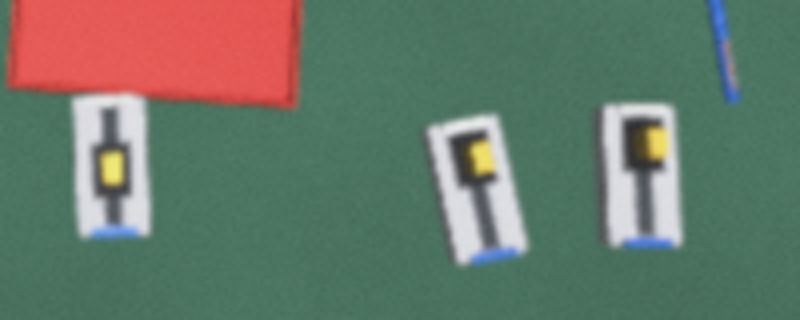

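View pics/s5.png

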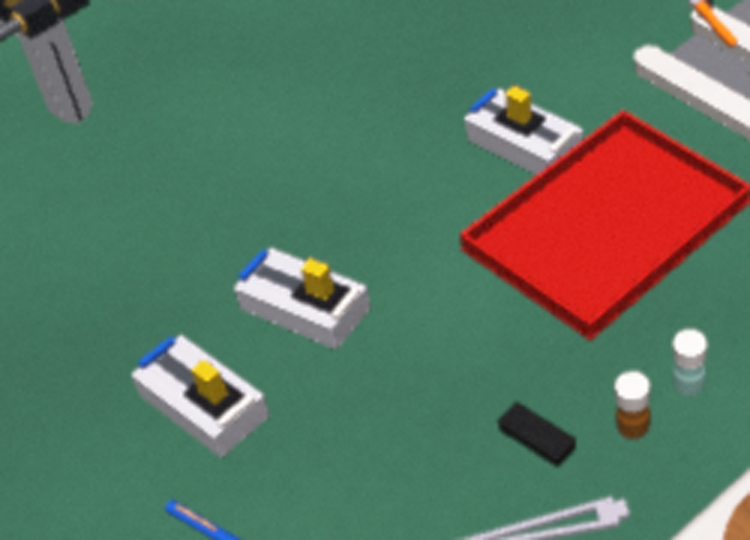

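```bash
cat >> h.py <<'E'
from scipy.optimize import least_squares
LOC=[(45,23,26),(45,-23,26),(-45,-23,26),(-45,23,26)]
def fit(px,loc=LOC,x0=(400,0,0),n="top"):
    p=cams.camera_params(n);px=np.array(px)
    def f(q):
        c,s=np.cos(q[2]),np.sin(q[2])
        return np.concatenate([proj(n,[q[0]+c*a-s*b,q[1]+s*a+c*b,z],p)-u for (a,b,z),u in zip(loc,px)])
    r=least_squares(f,x0,x_scale=[10,10,.1]);return r.x.round(3),r.fun.round(2)
E
python3 - <<'E'
from h import *
for c,t in (([(72,97),(144,94),(151,235),(80,238)],(112,168)),([(436,128),(497,116),(527,250),(461,264)],(482,157)),([(604,106),(672,106),(682,244),(608,246)],(655,143))):
    print(*fit(np.array(c)/4+[225,190]),"tab",ray("top",225+t[0]/4,190+t[1]/4,58).round(1))
E
```

```text
[ 4.98366e+02 -2.38140e+01  3.20000e-02] [ 0.32  0.36 -0.21  0.24 -0.07 -0.36 -0.04 -0.21] tab [495.9 -23.7  58. ]
[ 4.78829e+02 -2.63408e+02  1.54000e-01] [-1.14 -0.3   0.78 -0.32  0.63  0.5  -0.27  0.1 ] tab [ 498.6 -257.5   58. ]
[ 4.85941e+02 -3.69069e+02 -1.80000e-02] [-0.32 -0.01  0.19 -0.01 -0.31  0.27  0.43 -0.24] tab [ 505.4 -367.3   58. ]
```

Call:
arm_command:
  steps:
    - [0,-0.26,0.97,0,0,0,0]
    - [0,-0.26,0.97,0,0,0,0]
    - [0,-0.26,0.97,0,0,0,0]
    - [0,-0.26,0.97,0,0,0,0]
    - [0,-0.26,0.97,0,0,0,0]
    - [0,-0.26,0.97,0,0,0,0]
    - [0,-0.26,0.95,0,0,0,0]
    - [0.8,0,0,0,0,0,0]
    - [0.5,0,0,0,0,0,0]
    - [0,0,0,0,0,0,0]

```text
time_s: 9.68
tool_pos: [535.5, -368.9, 131.5]
tool_rot: [0.02, 1.578, -0.01]
contact_force: [-0.4, 1.4, 0.3]
opening: 0.5
```

Call:
arm_command:
  steps:
    - [1,0,0,0,0,0,0]
    - [0.8,0,0,0,0,0,0]
    - [0.5,0,0,0,0,0,0]
    - [0.1,0,0,0,0,0,0]
    - [0,0,0,0,0,0,0]

```text
time_s: 10.1
tool_pos: [535.4, -369.9, 64.8]
tool_rot: [0.017, 1.573, -0.014]
contact_force: [-0.4, 0.5, -0.0]
opening: 0.6
```

Run:
```python
from h import *
s,M=pose();print(s["tool_pos"].round(1),M[:,2].round(3),s["contact_force"].round(2))
im=cams.camera("scene");crop(im,50,140,200,150,4,"s6.png")
```

```text
[ 535.4 -369.9   64.8] [ 1.    -0.02  -0.002] [-0.36  0.5  -0.01]
```

View pics/s6.png

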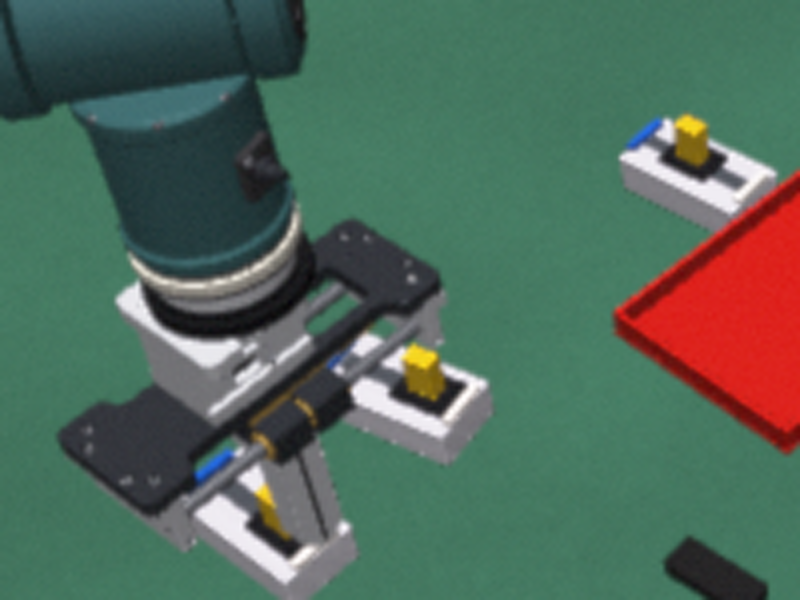

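Call:
arm_command:
  steps:
    - [0.2,0.06,0,0,0,0,0]
    - [0,0,-0.3,0,0,0,0]
    - [0,0,-0.3,0,0,0,0]
    - [0,0,-0.25,0,0,0,0]
    - [0,0,-0.25,0,0,0,0]
    - [0,0,-0.2,0,0,0,0]
    - [0,0,-0.2,0,0,0,0]
    - [0,0,-0.2,0,0,0,0]
    - [0,0,-0.15,0,0,0,0]

```text
time_s: 10.9
tool_pos: [480.4, -367.6, 61.1]
tool_rot: [0.015, 1.568, -0.017]
contact_force: [2.5, -0.9, 0.3]
opening: 0.5
```

Call:
arm_command:
  steps:
    - [0,0,-0.12,0,0,0,0]
    - [0,0,0,0,0,0,0]

```text
time_s: 11.07
tool_pos: [476.3, -367.6, 60.9]
tool_rot: [0.015, 1.57, -0.016]
contact_force: [2.3, 0.3, 1.4]
opening: 0.7
```

Call:
arm_command:
  steps:
    - [0,0,0.3,0,0,0,0]
    - [-1,0,0.3,0,0,0,0]
    - [-1,0,0.3,0,0,0,0]
    - [0,0.9,0.4,0,0,0,0]
    - [0,0.98,0.33,0,0,0,0]
    - [0,0.98,0,0,0,0,0]
    - [0,0.97,0,0,0,0,0]
    - [0,0,0,-0.9,0,0,0]
    - [0,0,0,-0.9,0,0,0]
    - [0,0,0,0,0,0,0]

```text
time_s: 11.9
tool_pos: [527.8, -252.4, 119.7]
tool_rot: [-0.128, 1.569, 0.129]
contact_force: [0.1, -0.7, -0.0]
opening: 0.5
```

Run:
```python
from h import *
s,M=pose();print(s["tool_pos"].round(1),M[:,2].round(3),s["contact_force"].round(2))
rel([526.4,-253.8,58])
im=cams.camera("top");crop(im,225,190,200,80,4,"t7.png")
im=cams.camera("scene");crop(im,50,140,200,150,4,"s7.png")
```

```text
[ 527.8 -252.4  119.7] [ 0.987  0.163 -0.002] [ 0.05 -0.73 -0.04]
tool shift mm [61.7 -1.3 -1.5] in units [ 2.06 -0.04 -0.05]
```

View pics/s7.png

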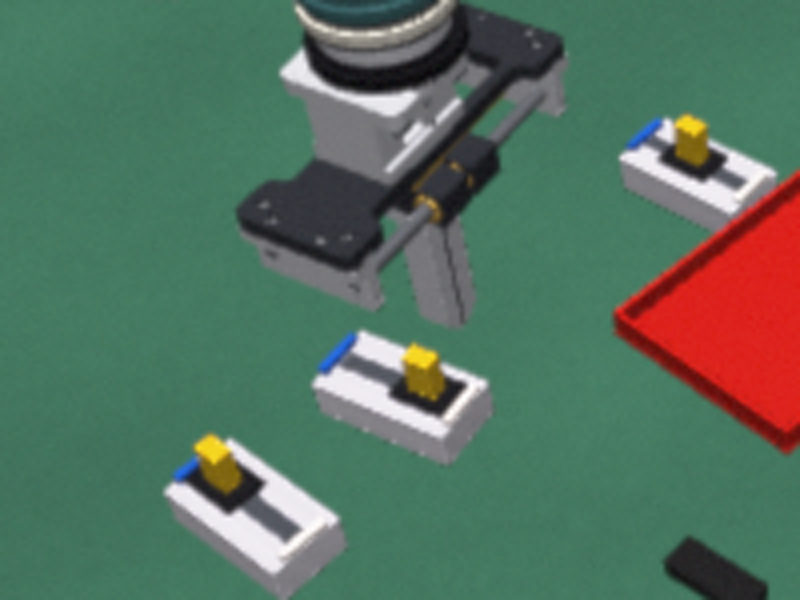

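View pics/t7.png

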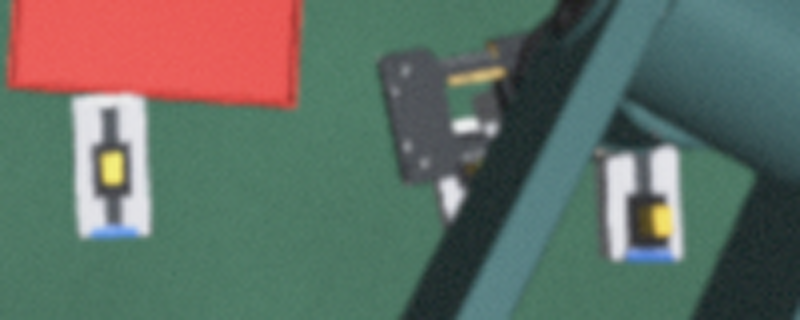

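S3 is home. Now S2's tab back.

Call:
arm_command:
  steps:
    - [1,-0.04,0,0,0,0,0]
    - [0.8,0,0,0,0,0,0]
    - [0.25,0,0,0,0,0,0]
    - [0,0,-0.3,0,0,0,0]
    - [0,0,-0.3,0,0,0,0]
    - [0,0,-0.25,0,0,0,0]
    - [0,0,-0.25,0,0,0,0]
    - [0,0,-0.2,0,0,0,0]
    - [0,0,-0.2,0,0,0,0]
    - [0,0,-0.2,0,0,0,0]

```text
time_s: 12.83
tool_pos: [477.8, -263.2, 60.1]
tool_rot: [-0.127, 1.564, 0.124]
contact_force: [4.4, 0.3, 3.3]
opening: 0.1
```

Call:
arm_command:
  steps:
    - [0,0,-0.15,0,0,0,0]
    - [0,0,-0.15,0,0,0,0]
    - [0,0,0,0,0,0,0]

```text
time_s: 13.08
tool_pos: [468.8, -264.5, 59.7]
tool_rot: [-0.126, 1.566, 0.125]
contact_force: [2.2, -0.1, 1.0]
opening: 0.3
```

Call:
arm_command:
  steps:
    - [0,0,0.3,0,0,0,0]
    - [-1,0,0.2,0,0,0,0]
    - [-1,0,0,0,0,0,0]
    - [-1,0,-0.9,0,0,0,100]
    - [-1,0,-1,0,0,0,100]
    - [0,0,-1,0,0,0,100]
    - [0,0,0,0,0,0,100]
    - [0,0,0,0,0,0,100]

```text
time_s: 13.75
tool_pos: [397.4, -275.5, 178.1]
tool_rot: [-0.124, 1.568, 0.125]
contact_force: [-0.5, 0.1, -0.1]
opening: 30.1
```

Run:
```python
from h import *
s,M=pose();print(s["tool_pos"].round(1),M[:,2].round(3),s["contact_force"].round(2),s["opening"])
im=cams.camera("wrist");cv2.imwrite("pics/w8.png",im[:,:,::-1])
```

```text
[ 397.4 -275.5  178.1] [ 0.987  0.158 -0.001] [-0.5   0.08 -0.09] 30.1445530810499
```

View pics/w8.png

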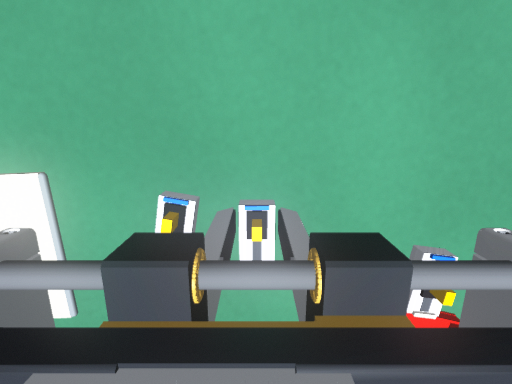

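Run:
```python
from h import *
im=cv2.imread("pics/w8.png")[:,:,::-1]
crop(im,140,185,160,80,5,"c8.png")
```

```text
(no output)
```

View pics/c8.png

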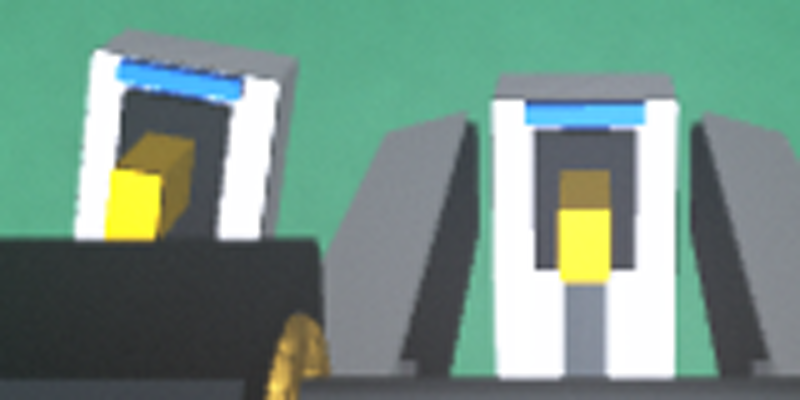

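Run:
```python
from h import *
s,M=pose()
q=lambda u,v,z:(M.T@(ray("wrist",140+u/5,185+v/5,z)-s["tool_pos"])).round(1)
for a in [(493,99),(677,100),(500,375),(675,375)]: print("S2 tool frame",q(*a,26),ray("wrist",140+a[0]/5,185+a[1]/5,26).round(1))
for a in [(95,52),(278,82),(78,238),(263,238)]: print("S3 world",ray("wrist",140+a[0]/5,185+a[1]/5,26).round(1))
```

```text
S2 tool frame [151.4 -21.4  30. ] [ 430.8 -291.4   26. ]
S2 tool frame [151.5  23.8  30.3] [ 423.8 -246.7   26. ]
S2 tool frame [151.3 -20.7 104.4] [ 504.1 -278.9   26. ]
S2 tool frame [151.4  24.5 104.4] [ 496.9 -234.2   26. ]
S3 world [ 434.3 -388.8   26. ]
S3 world [ 434.8 -344.    26. ]
S3 world [ 483.4 -389.3   26. ]
S3 world [ 476.  -343.3   26. ]
```

Call:
arm_command:
  steps:
    - [0,0.05,1,-0.08,0,0,100]
    - [0,0,1,0,0,0,100]
    - [0,0,0.5,0,0,0,100]
    - [0.5,0,0,0,0,0,100]
    - [1,0,0,0,0,0,100]
    - [1,0,0,0,0,0,100]
    - [0.5,0,0,0,0,0,100]
    - [0,0,0,0,0,0,100]

```text
time_s: 14.47
tool_pos: [469.5, -258.6, 81.4]
tool_rot: [-0.127, 1.577, 0.14]
contact_force: [-0.4, 0.2, -0.1]
opening: 87.8
```

Run:
```python
from h import *
s,M=pose();print(s["tool_pos"].round(1),M[:,2].round(3),s["contact_force"].round(2),s["opening"])
im=cams.camera("wrist");crop(im,150,180,200,150,4,"w9.png")
im=cams.camera("scene");crop(im,50,140,200,150,4,"s9.png")
```

```text
[ 469.5 -258.6   81.4] [ 0.986  0.169 -0.009] [-0.36  0.19 -0.1 ] 87.848702426423
```

View pics/s9.png

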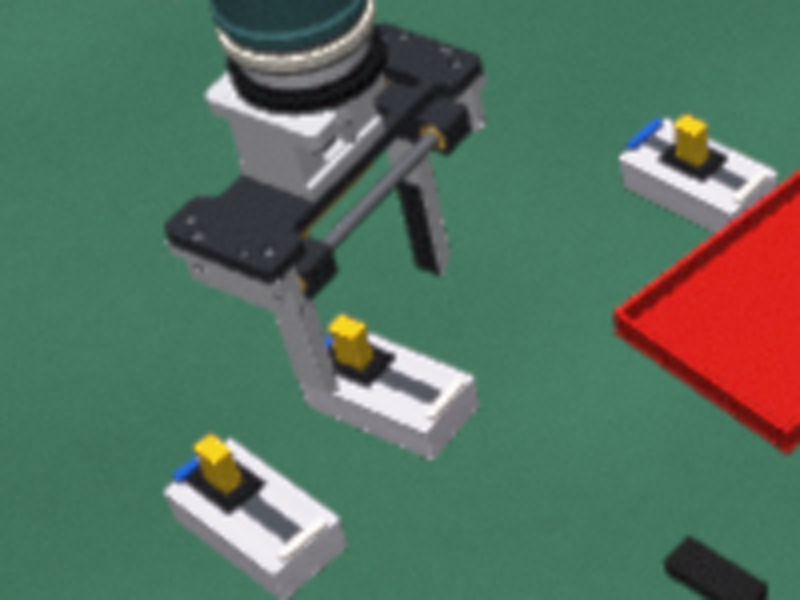

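Call:
arm_command:
  steps:
    - [0.8,-0.1,0.05,0,0,0,100]
    - [0.8,0,0,0,0,0,100]
    - [0.35,0,0,0,0,0,100]
    - [0,0,0,0,0,0,100]
    - [0,0,0,0,0,0,20]
    - [0,0,0,0,0,0,20]
    - [0,0,0,0,0,0,20]
    - [0,0,0,0,0,0,20]
    - [0,0,0,0,0,0,20]
  squeeze: 35

```text
time_s: 15.32
tool_pos: [474.4, -264.8, 31.0]
tool_rot: [-0.133, 1.565, 0.131]
contact_force: [-0.2, -0.0, 0.2]
opening: 64.1
```

Call:
arm_command:
  steps:
    - [0.27,0,0,0,0,0,20]
    - [0,0,0,0,0,0,20]
    - [0,0,0,0,0,0,20]
    - [0,0,0,0,0,0,20]
    - [0,0,0,0,0,0,20]

```text
time_s: 15.73
tool_pos: [473.1, -263.9, 20.7]
tool_rot: [-0.131, 1.568, 0.133]
contact_force: [0.1, -0.5, -3.6]
opening: 45.9
```

Call:
arm_command:
  steps:
    - [-0.5,0,0,0,0,0,20]
    - [-1,0,0,0,0,0,20]
    - [-1,0,0,0,0,0,20]
    - [-1,0,0,0,0,0,20]
    - [0,0,0,0,0,0,20]

```text
time_s: 16.15
tool_pos: [477.0, -266.7, 133.7]
tool_rot: [-0.138, 1.557, 0.125]
contact_force: [1.0, -1.4, -1.8]
opening: 45.7
```

Run:
```python
from h import *
s,M=pose();print(s["tool_pos"].round(1),M[:,2].round(3),s["contact_force"].round(2),s["opening"])
im=cv2.imread("pics/w1.png")[:,:,::-1]
crop(im,330,210,160,120,5,"c10.png")
```

```text
[ 477.  -266.7  133.7] [0.986 0.167 0.009] [ 0.96 -1.42 -1.78] 45.66615168868267
```

View pics/c10.png

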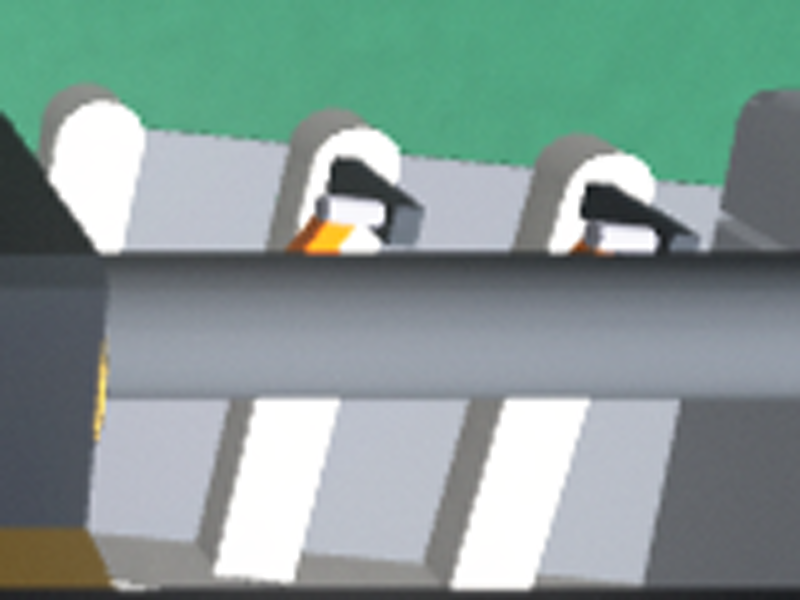

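Run:
```python
from h import *
p={'fx': 264.445925333382, 'fy': 264.445925333382, 'cx': 256.37890762256853, 'cy': 187.65584316555845, 'T': np.array([[-1.03844805e-02,  9.73853291e-01,  2.26940366e-01,3.65345390e+02],[ 9.99945825e-01,  9.95153800e-03,  3.05181460e-03,-2.29473680e+01],[ 7.13614017e-04,  2.26959763e-01, -9.73903874e-01,3.84260643e+02],[0,0,0,1]])}
q=lambda u,v:ray("wrist",330+u/5,210+v/5,16,p)[:2]
tips=[((102,98),-117),((360,127),-39),((613,153),39)]
ed=[((145,160),-104),((129,245),-104),((255,400),-52),((215,570),-52),((338,400),-26),((297,580),-26),((505,400),26),((452,588),26),((588,400),52),((533,588),52)]
# edges: world->dock
def f(x,o=False):
    c,s=np.cos(x[2]),np.sin(x[2]);Rm=np.array([[c,s],[-s,c]]);r=[]
    for u,y in tips: r.append((Rm@(q(*u)-x[:2]))[0]+13)
    for u,y in ed: r.append((Rm@(q(*u)-x[:2]))[1]-y)
    return np.array(r)
r=least_squares(f,[535,234,-.09],x_scale=[10,10,.1]);print(r.x,r.fun.round(1))
```

```text
[ 5.39060127e+02  2.36689373e+02 -1.01740149e-01] [-0.2  0.3 -0.   0.5  1.2 -0.9 -0.2 -0.9  1.2 -0.7  0.2 -0.8  0.4]
```

Call:
arm_command:
  steps:
    - [0,0,0,0.87,0,0,20]
    - [0,0,0,0.87,0,0,20]
    - [0,0,0,0.88,0,0,20]
    - [0,0.5,-0.1,0,0,0,20]
    - [0,0.95,-0.1,0,0,0,20]
    - [0,0.95,-0.1,0,0,0,20]
    - [0,0.95,-0.1,0,0,0,20]
    - [0,0.95,-0.1,0,0,0,20]
    - [0,0.95,-0.1,0,0,0,20]
    - [0,0.95,-0.1,0,0,0,20]

```text
time_s: 16.98
tool_pos: [468.9, -75.0, 125.0]
tool_rot: [0.073, 1.572, -0.071]
contact_force: [0.4, 0.9, -3.7]
opening: 45.9
```

Call:
arm_command:
  steps:
    - [0,0.95,-0.1,0,0,0,20]
    - [0,0.95,-0.1,0,0,0,20]
    - [0,0.95,-0.1,0,0,0,20]
    - [0,0.95,-0.1,0,0,0,20]
    - [0,0.95,-0.1,0,0,0,20]
    - [0,0.95,-0.1,0,0,0,20]
    - [0,0.95,-0.1,0,0,0,20]
    - [0,0.95,-0.1,0,0,0,20]
    - [0,0.95,-0.1,0,0,0,20]
    - [0,0,0,0,0,0,20]

```text
time_s: 17.82
tool_pos: [465.5, 185.7, 125.2]
tool_rot: [0.071, 1.573, -0.065]
contact_force: [-0.9, -0.3, -3.0]
opening: 45.8
```

Call:
arm_command:
  steps:
    - [0,0,0,0,0,0,20]
    - [0,0,0,0,0,0,20]

```text
time_s: 17.98
tool_pos: [466.4, 180.5, 125.5]
tool_rot: [0.071, 1.572, -0.073]
contact_force: [-0.3, -0.1, -3.2]
opening: 45.7
```

Run:
```python
from h import *
s,M=pose();print(s["tool_pos"].round(1),M[:,2].round(3),M[:,0].round(3),s["contact_force"].round(2),s["opening"])
rel([473.8,241.6,25])
im=cams.camera("wrist");cv2.imwrite("pics/w11.png",im[:,:,::-1])
im=cams.camera("scene");crop(im,180,80,220,170,3.6,"s11.png")
```

```text
[466.4 180.5 125.5] [ 0.996 -0.092 -0.002] [-0.002 -0.001 -1.   ] [-0.26 -0.14 -3.21] 45.709535976203234
tool shift mm [100.4  61.7   2. ] in units [3.35 2.06 0.07]
```

View pics/w11.png

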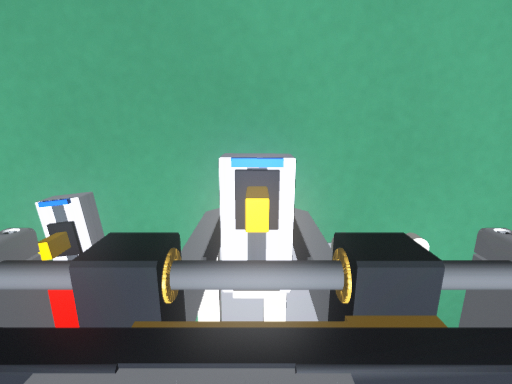

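View pics/s11.png

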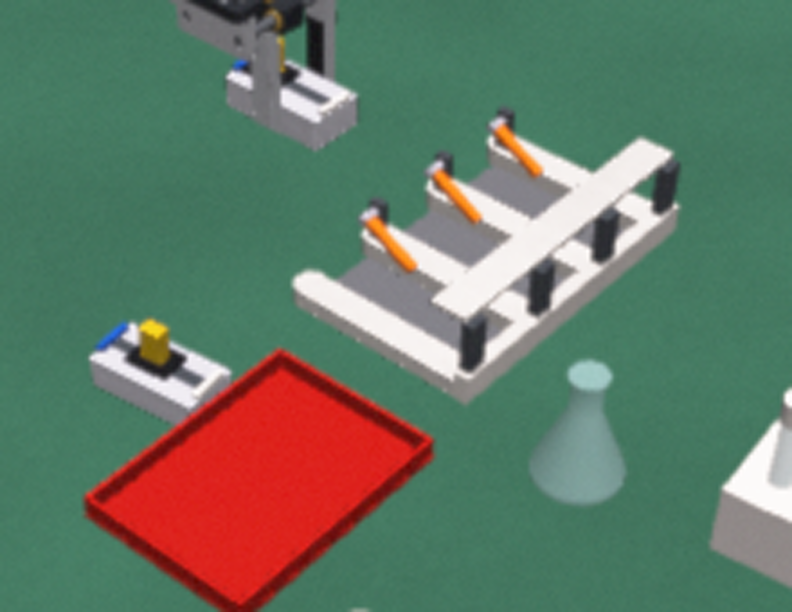

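Call:
arm_command:
  steps:
    - [0,0.9,0.03,0,0,0,20]
    - [0,0.85,0.03,0,0,0,20]
    - [0,0.4,0,0,0,0,20]
    - [1,0,0,0,0,0,20]
    - [0.8,0,0,0,0,0,20]
    - [0.5,0,0,0,0,0,20]
    - [0,0,0,0,0,0,20]
    - [0,0,0,0,0,0,20]

```text
time_s: 18.75
tool_pos: [474.7, 243.6, 56.8]
tool_rot: [0.073, 1.572, -0.076]
contact_force: [-0.1, 0.3, -3.5]
opening: 45.7
```

Run:
```python
from h import *
s,M=pose();print(s["tool_pos"].round(1),M[:,2].round(3),s["contact_force"].round(2),s["opening"])
rel([473.8,241.6,23])
im=cams.camera("wrist");cv2.imwrite("pics/w12.png",im[:,:,::-1])
```

```text
[474.7 243.6  56.8] [ 0.996 -0.095 -0.002] [-0.08  0.34 -3.52] 45.689871415438624
tool shift mm [33.8 -2.  -0.6] in units [ 1.13 -0.07 -0.02]
```

View pics/w12.png

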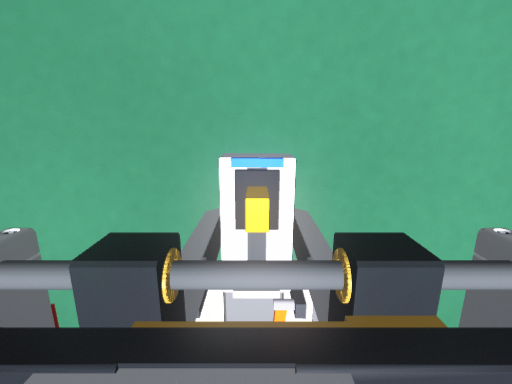

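Run:
```python
from h import *
im=cv2.imread("pics/w12.png")[:,:,::-1]
crop(im,185,235,140,95,5.7,"c12.png")
```

```text
(no output)
```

View pics/c12.png

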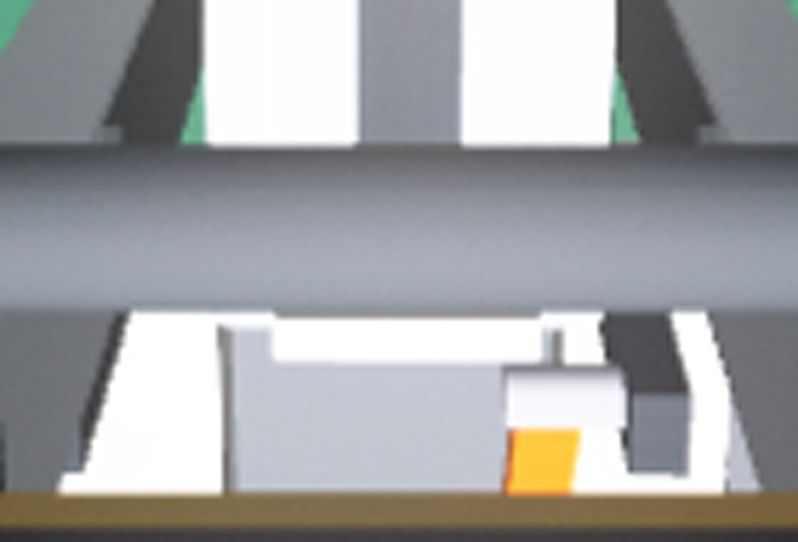

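Run:
```python
from h import *
s,M=pose()
q=lambda u,v,z:(M.T@(ray("wrist",185+u/5.7,235+v/5.7,z)-s["tool_pos"])).round(1)
for n,a,z in [("railL in",(222,330),16),("railL in far",(226,490),16),("railR in",(562,340),16),("railR out",(710,315),16),("railR out far",(728,490),16),("stageL",(205,140),60),("stageR",(612,140),60),("stL0",(205,5),60),("stR0",(615,5),60)]: print(n,q(*a,z))
```

```text
railL in [ 42.4 -27.5  76.6]
railL in far [ 42.4 -27.7 104.9]
railR in [42.4 24.2 78.3]
railR out [42.4 46.6 74. ]
railR out far [ 42.5  50.8 105. ]
stageL [ -1.6 -22.7  21.1]
stageR [-1.6 24.2 21.1]
stL0 [ -1.6 -22.2   4.4]
stR0 [-1.6 24.   4.4]
```

Call:
arm_command:
  steps:
    - [0.5,-0.08,0,0,0,0,20]
    - [0.4,0,0,0,0,0,20]
    - [0.15,0,0,0,0,0,20]
    - [0,0,0,0,0,0,20]
    - [0,0,0,0,0,0,20]

```text
time_s: 19.22
tool_pos: [475.2, 242.3, 26.5]
tool_rot: [0.074, 1.569, -0.074]
contact_force: [0.1, -0.0, -4.2]
opening: 45.8
```

Call:
arm_command:
  steps:
    - [0.12,-0.02,0,0,0,0,20]
    - [0.06,0,0,0,0,0,20]
    - [0,0,0,0,0,0,20]
    - [0,0,0,0,0,0,20]

```text
time_s: 19.55
tool_pos: [475.0, 241.8, 21.0]
tool_rot: [0.074, 1.569, -0.073]
contact_force: [0.2, 0.6, -3.9]
opening: 45.8
```

Call:
arm_command:
  steps:
    - [0.04,0,0,0,0,0,20]
    - [0,0,0,0,0,0,20]
    - [0,0,0,0,0,0,20]

```text
time_s: 19.8
tool_pos: [475.3, 241.8, 20.6]
tool_rot: [0.074, 1.569, -0.073]
contact_force: [-1.7, -2.2, 2.1]
opening: 45.9
```

Call:
arm_command:
  steps:
    - [-0.01,0,0.2,0,0,0,20]
    - [0,0,0.2,0,0,0,20]
    - [0,0,0.2,0,0,0,20]
    - [0,0,0.2,0,0,0,20]
    - [0,0,0,0,0,0,20]

```text
time_s: 20.22
tool_pos: [500.6, 239.8, 20.7]
tool_rot: [0.075, 1.567, -0.073]
contact_force: [-1.4, 1.2, 3.3]
opening: 45.8
```

Call:
arm_command:
  steps:
    - [0,0,0,0,0,0,75]
    - [0,0,0,0,0,0,75]
    - [0,0,0,0,0,0,75]
    - [-0.5,0,0,0,0,0,75]
    - [-0.9,0,0,0,0,0,75]
    - [-1,0,0,0,0,0,75]
    - [-0.5,0,-0.6,0,0,0,0]
    - [0,0,-1,0,0,0,0]
    - [0,0,-0.9,0,0,0,0]
    - [0,0,0,0,0,0,0]
  squeeze: 10

```text
time_s: 21.05
tool_pos: [420.5, 246.7, 106.8]
tool_rot: [0.072, 1.572, -0.072]
contact_force: [-0.5, 0.1, 0.3]
opening: 47.5
```

Run:
```python
from h import *
s,M=pose();print(s["tool_pos"].round(1),M[:,2].round(3),s["contact_force"].round(2),s["opening"])
im=cams.camera("wrist");crop(im,150,140,210,155,3.8,"w13.png")
```

```text
[420.5 246.7 106.8] [ 0.996 -0.092 -0.002] [-0.5   0.07  0.32] 47.50451490957832
```

View pics/w13.png

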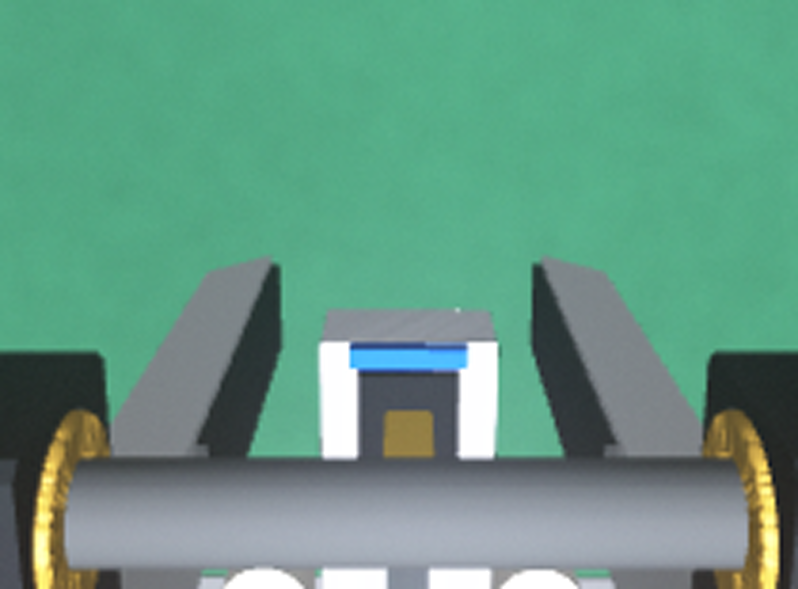

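Call:
arm_command:
  steps:
    - [0.5,-0.1,0,0,0,0,0]
    - [1,0,0,0,0,0,0]
    - [0.8,0,0,0,0,0,0]
    - [0.3,0,0,0,0,0,0]
    - [0,0,0,0,0,0,0]
    - [0,0,0,0,0,0,0]

```text
time_s: 21.6
tool_pos: [424.6, 243.4, 29.0]
tool_rot: [0.074, 1.57, -0.074]
contact_force: [0.5, 0.2, 0.4]
opening: 3.2
```

Call:
arm_command:
  steps:
    - [0,0,0.4,0,0,0,0]
    - [0,0,0.5,0,0,0,0]
    - [0,0,0.5,0,0,0,0]
    - [0,0,0.5,0,0,0,0]
    - [0,0,0.5,0,0,0,0]
    - [0,0,0.5,0,0,0,0]
    - [0,0,0.3,0,0,0,0]

```text
time_s: 22.18
tool_pos: [522.1, 234.7, 30.7]
tool_rot: [0.075, 1.568, -0.073]
contact_force: [-5.2, 0.3, 3.3]
opening: 0.2
```

Run:
```python
from h import *
s,M=pose();print(s["tool_pos"].round(1),M[:,2].round(3),s["contact_force"].round(2),s["opening"])
im=cams.camera("wrist");crop(im,130,140,250,190,3,"w14.png")
im=cams.camera("top");crop(im,95,140,130,100,6,"t14.png")
```

```text
[522.1 234.7  30.7] [ 0.996 -0.094  0.002] [-5.2   0.28  3.32] 0.1829780592516153
```

View pics/w14.png

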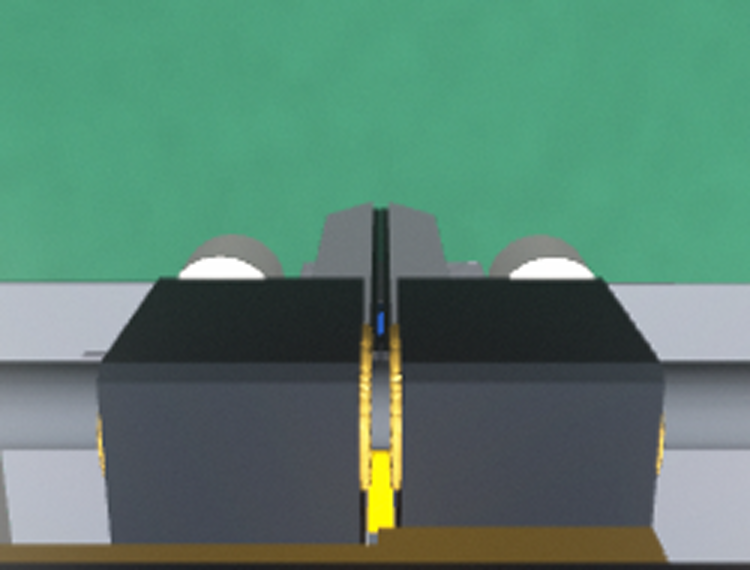

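View pics/t14.png

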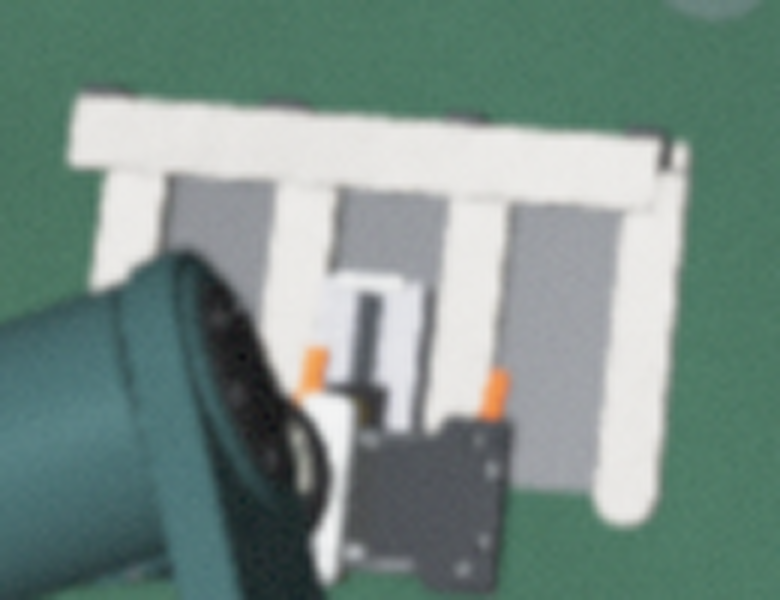

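Call:
arm_command:
  steps:
    - [0,0,0.4,0,0,0,0]
    - [0,0,0.4,0,0,0,0]
    - [0,0,0.4,0,0,0,0]
    - [0,0,0.3,0,0,0,0]
    - [0,0,0.2,0,0,0,0]
    - [0,0,0.1,0,0,0,0]

```text
time_s: 22.78
tool_pos: [573.5, 229.6, 29.5]
tool_rot: [0.074, 1.57, -0.073]
contact_force: [-4.4, 0.9, 2.5]
opening: 0.1
```

Call:
arm_command:
  steps:
    - [0,0,0.15,0,0,0,0]
    - [0,0,0.1,0,0,0,0]
    - [0,0,0.07,0,0,0,0]
    - [0,0,0,0,0,0,0]

```text
time_s: 23.12
tool_pos: [582.9, 228.7, 29.1]
tool_rot: [0.074, 1.57, -0.073]
contact_force: [-3.6, 0.5, 3.0]
opening: 0.9
```

Call:
arm_command:
  steps:
    - [0,0,0.07,0,0,0,0]
    - [0,0,0.05,0,0,0,0]
    - [0,0,0,0,0,0,0]

```text
time_s: 23.37
tool_pos: [583.0, 228.7, 29.1]
tool_rot: [0.073, 1.577, -0.073]
contact_force: [-12.6, 0.8, 9.5]
opening: 0.8
```

Run:
```python
from h import *
s,M=pose();print(s["tool_pos"].round(1),M[:,2].round(3),s["contact_force"].round(2),s["opening"])
im=cams.camera("top");crop(im,95,140,130,100,6,"t15.png")
im=cams.camera("scene");crop(im,220,80,200,130,4,"s15.png")
```

```text
[583.  228.7  29.1] [ 0.996 -0.093 -0.008] [-12.57   0.85   9.49] 0.7866989436886838
```

View pics/t15.png

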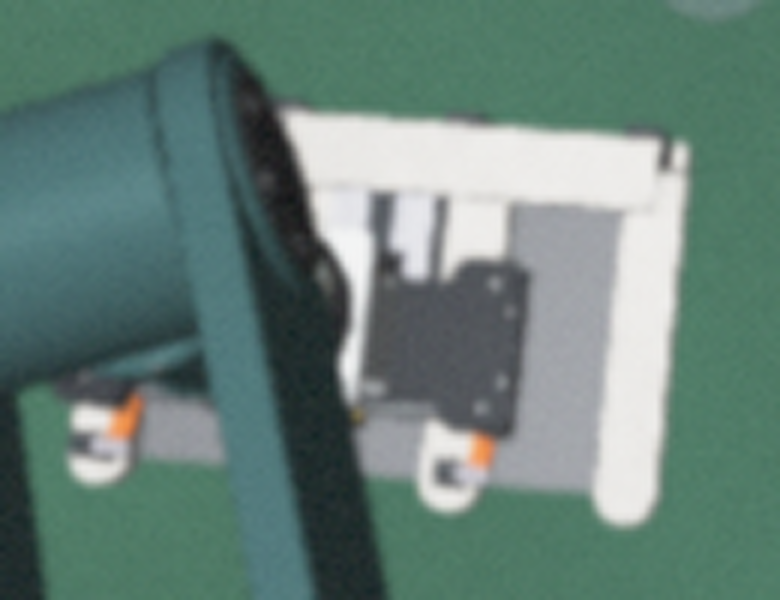

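View pics/s15.png

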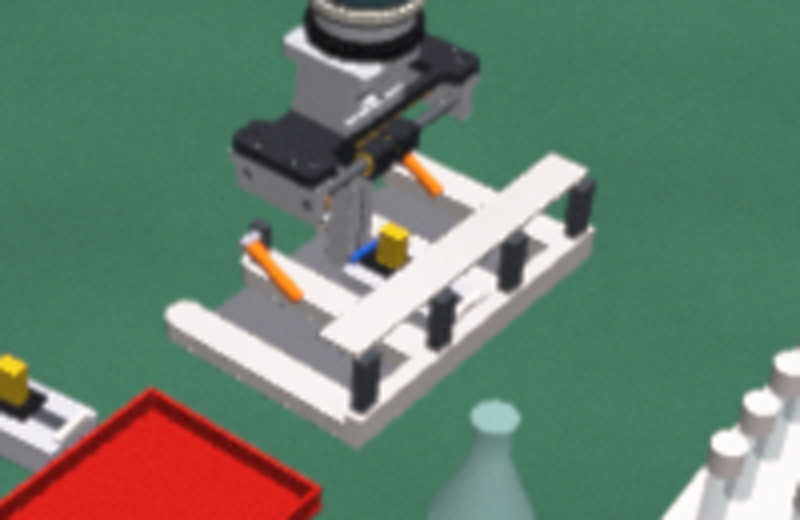

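Call:
arm_command:
  steps:
    - [0,0,-0.3,0,0,0,0]
    - [0,0,-0.8,0,0,0,0]
    - [0,0,-1,0,0,0,0]
    - [0,0,-1,0,0,0,0]
    - [0,0,-1,0,0,0,0]
    - [-1,0,-1,0,0,0,0]
    - [-1,0,-1,0,0,0,0]
    - [-1,0,0,0,0,0,0]
    - [0,0,0,0,0,0,0]

```text
time_s: 24.22
tool_pos: [408.5, 247.0, 124.5]
tool_rot: [0.077, 1.555, -0.068]
contact_force: [2.2, -0.1, 1.2]
opening: 0.7
```

Call:
arm_command:
  steps:
    - [-1,-1,0,0,0,0,0]
    - [-0.3,-1,0,0,0,0,0]
    - [0,-1,0,0,0,0,0]
    - [0,-1,0,0,0,0,0]
    - [0,-1,0,0,0,0,0]
    - [0,-1,0,0,0,0,0]
    - [0,-1,0,0,0,0,0]
    - [0,-1,0,0,0,0,0]
    - [0,0,0,0,0,0,0]

```text
time_s: 24.97
tool_pos: [383.5, 2.0, 156.0]
tool_rot: [0.076, 1.567, -0.082]
contact_force: [0.4, 0.8, -0.8]
opening: 0.1
```

Run:
```python
from h import *
s,M=pose();print(s["tool_pos"].round(1),M[:,2].round(3),s["contact_force"].round(2),s["opening"])
im=cams.camera("top");crop(im,95,140,130,100,6,"t16.png");crop(im,225,180,200,100,4,"t16b.png")
im=cams.camera("scene");crop(im,220,80,200,130,4,"s16.png")
```

```text
[383.5   2.  156. ] [ 0.995 -0.101  0.003] [ 0.38  0.76 -0.82] 0.06188916086131692
```

View pics/t16.png

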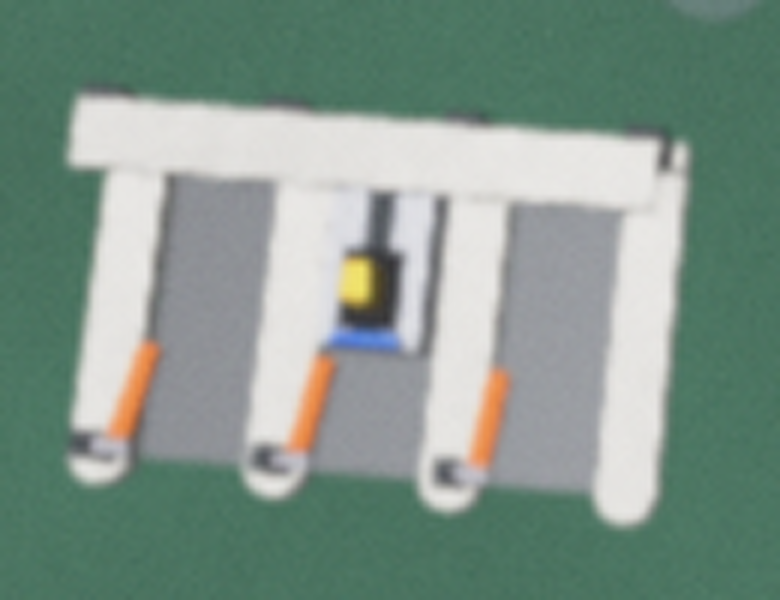

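View pics/s16.png

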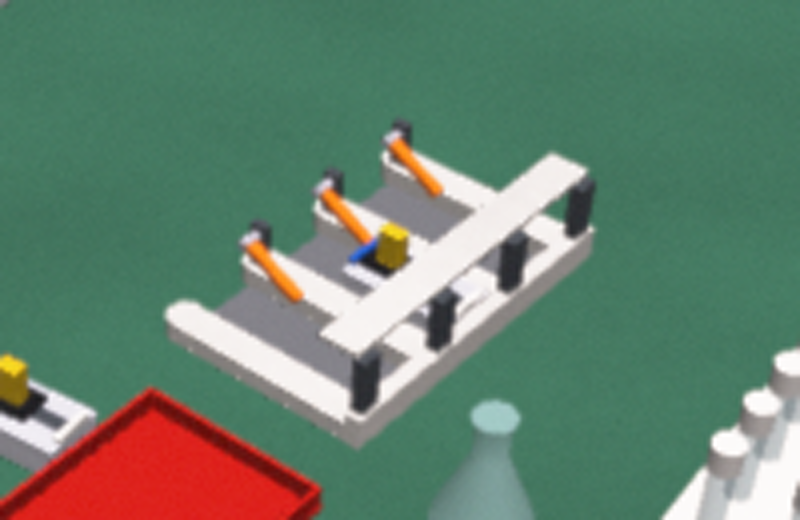

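View pics/t16b.png

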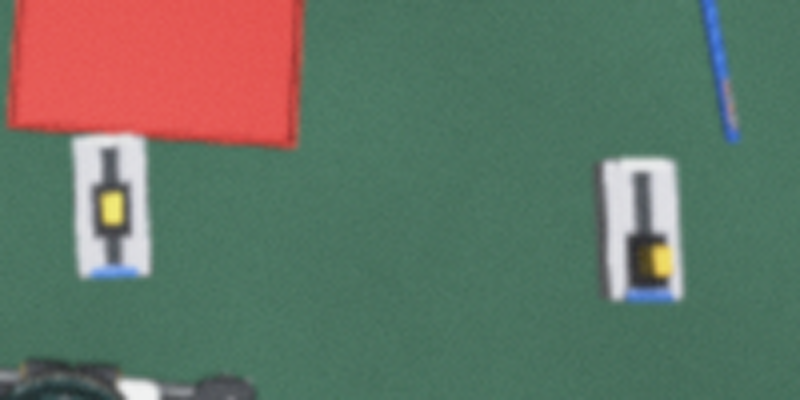

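Call:
arm_command:
  steps:
    - [-0.5,0,0.7,-0.83,0,0,100]
    - [-0.3,-0.9,0,0,0,0,100]
    - [0,-0.98,0,0,0,0,100]
    - [0,-0.98,0,0,0,0,100]
    - [0,-0.98,0,0,0,0,100]
    - [0,-0.98,0,0,0,0,100]
    - [0,-0.98,0,0,0,0,100]
    - [0,-0.98,0,0,0,0,100]
    - [0,-0.98,0,0,0,0,100]
    - [0,-0.98,0,0,0,0,100]

```text
time_s: 25.9
tool_pos: [402.1, -258.0, 179.9]
tool_rot: [0.006, 1.57, -0.007]
contact_force: [0.3, 0.4, -0.3]
opening: 63.7
```

Call:
arm_command:
  steps:
    - [0,-0.98,0,0,0,0,100]
    - [0,-0.98,0,0,0,0,100]
    - [0,-0.98,0,0,0,0,100]
    - [0,-0.2,0,0,0,0,100]
    - [0,0,0,0,0,0,100]
    - [0,0,0,0,0,0,100]

```text
time_s: 26.4
tool_pos: [400.7, -350.4, 179.7]
tool_rot: [0.009, 1.571, -0.007]
contact_force: [-0.9, 0.7, -0.6]
opening: 93.8
```

Run:
```python
from h import *
s,M=pose();print(s["tool_pos"].round(1),M[:,2].round(3),s["contact_force"].round(2),s["opening"])
im=cams.camera("wrist");crop(im,150,150,210,150,3.8,"w17.png")
```

```text
[ 400.7 -350.4  179.7] [ 1.   -0.01 -0.  ] [-0.93  0.71 -0.56] 93.79598860967147
```

View pics/w17.png

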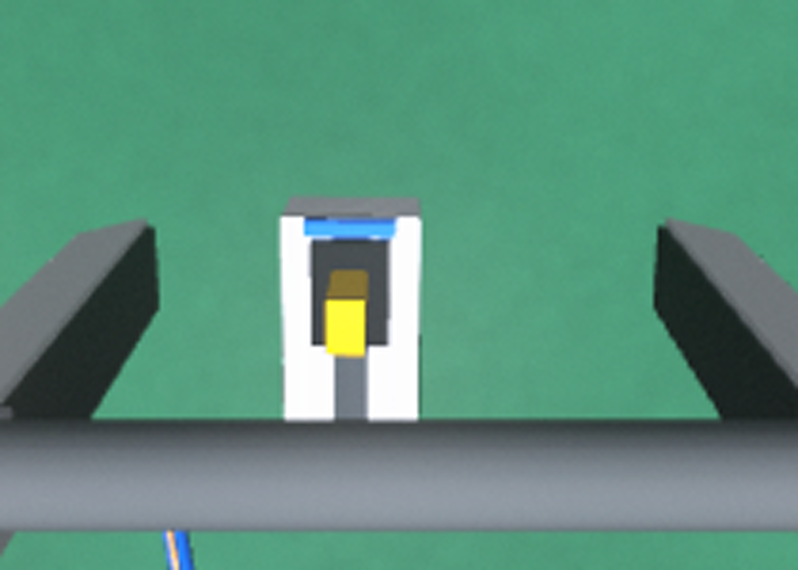

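Run:
```python
from h import *
s,M=pose()
q=lambda u,v,z:(M.T@(ray("wrist",150+u/3.8,150+v/3.8,z)-s["tool_pos"])).round(1)
for a in [(280,217),(421,217),(285,418),(419,418)]: print(q(*a,26))
```

```text
[153.9 -40.   33.7]
[154.    6.   33.7]
[153.9 -40.3 105.7]
[154.    5.6 105.8]
```

Call:
arm_command:
  steps:
    - [0,-0.57,0.8,0,0,0,100]
    - [0,0,1,0,0,0,100]
    - [0,0,0.82,0,0,0,100]
    - [0.8,0,0,0,0,0,100]
    - [1,0,0,0,0,0,100]
    - [1,0,0,0,0,0,100]
    - [0.7,0,0,0,0,0,100]
    - [0,0,0,0,0,0,100]
    - [0,0,0,0,0,0,100]

```text
time_s: 27.2
tool_pos: [478.2, -367.3, 74.4]
tool_rot: [0.009, 1.573, -0.005]
contact_force: [1.2, 0.8, 0.4]
opening: 94.2
```

Run:
```python
from h import *
s,M=pose();print(s["tool_pos"].round(1),M[:,2].round(3),s["contact_force"].round(2),s["opening"])
im=cams.camera("wrist");crop(im,150,150,210,150,3.8,"w18.png")
```

```text
[ 478.2 -367.3   74.4] [ 1.    -0.009 -0.002] [1.17 0.85 0.37] 94.19069159360049
```

View pics/w18.png

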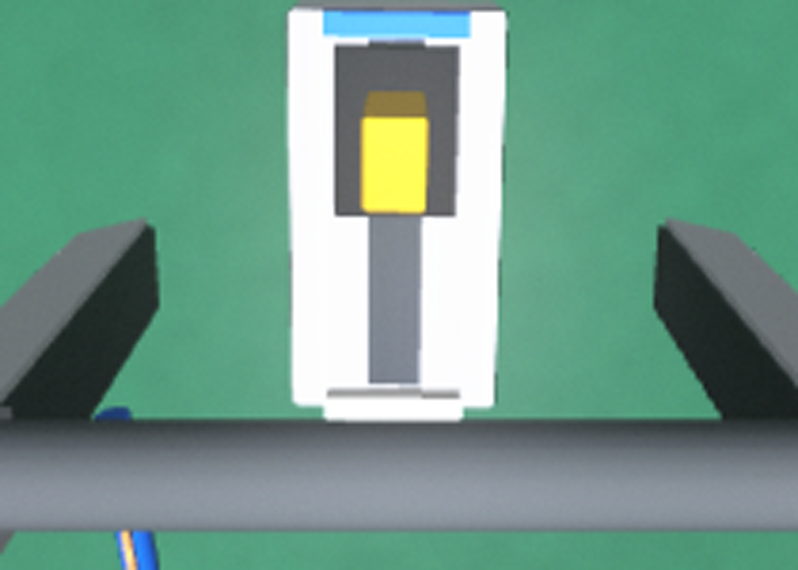

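Call:
arm_command:
  steps:
    - [0.8,-0.06,0,0,0,0,100]
    - [0.7,0,0,0,0,0,100]
    - [0.28,0,0,0,0,0,70]
    - [0,0,0,0,0,0,60]
    - [0,0,0,0,0,0,60]

```text
time_s: 27.67
tool_pos: [479.1, -371.6, 23.5]
tool_rot: [0.007, 1.569, -0.009]
contact_force: [0.6, -0.4, -0.1]
opening: 77.8
```

Call:
arm_command:
  steps:
    - [0.08,0.05,0,0,0,0,20]
    - [0,0,0,0,0,0,20]
    - [0,0,0,0,0,0,20]
    - [0,0,0,0,0,0,20]
    - [0,0,0,0,0,0,20]
    - [0,0,0,0,0,0,20]
    - [0,0,0,0,0,0,20]
  squeeze: 35

```text
time_s: 28.25
tool_pos: [478.7, -369.8, 20.2]
tool_rot: [0.008, 1.57, -0.009]
contact_force: [-0.5, 0.9, 3.3]
opening: 46.2
```

Call:
arm_command:
  steps:
    - [-0.5,0,0,0,0,0,20]
    - [-1,0,0,0,0,0,20]
    - [-1,0,0,0,0,0,20]
    - [-1,0,0,0.4,0,0,20]
    - [0,0.5,0,0.45,0,0,20]
    - [0,0.95,-0.12,0,0,0,20]
    - [0,0.95,-0.12,0,0,0,20]
    - [0,0.95,-0.12,0,0,0,20]
    - [0,0.95,-0.12,0,0,0,20]
    - [0,0.95,-0.12,0,0,0,20]

```text
time_s: 29.08
tool_pos: [473.6, -209.6, 122.7]
tool_rot: [0.077, 1.572, -0.075]
contact_force: [-0.5, -0.5, -4.6]
opening: 45.4
```

Call:
arm_command:
  steps:
    - [0,0.95,-0.12,0,0,0,20]
    - [0,0.95,-0.12,0,0,0,20]
    - [0,0.95,-0.12,0,0,0,20]
    - [0,0.95,-0.12,0,0,0,20]
    - [0,0.95,-0.12,0,0,0,20]
    - [0,0.95,-0.12,0,0,0,20]
    - [0,0.95,-0.12,0,0,0,20]
    - [0,0.95,-0.12,0,0,0,20]
    - [0,0.95,-0.12,0,0,0,20]

```text
time_s: 29.83
tool_pos: [465.9, 48.4, 123.0]
tool_rot: [0.075, 1.572, -0.076]
contact_force: [0.1, -0.7, -4.8]
opening: 45.6
```

Call:
arm_command:
  steps:
    - [0,0.95,-0.12,0,0,0,20]
    - [0,0.6,0,0,0,0,20]
    - [0,0,0,0,0,0,20]
    - [0,0,0,0,0,0,20]

```text
time_s: 30.17
tool_pos: [467.1, 94.3, 123.1]
tool_rot: [0.073, 1.572, -0.074]
contact_force: [1.5, -0.3, -4.7]
opening: 45.8
```

Run:
```python
from h import *
s,M=pose();print(s["tool_pos"].round(1),M[:,2].round(3),s["contact_force"].round(2),s["opening"])
rel([465.5,164.3,21])
im=cams.camera("wrist");crop(im,150,140,210,155,3.8,"w19.png")
im=cams.camera("scene");crop(im,150,80,250,190,3.2,"s19.png")
```

```text
[467.1  94.3 123.1] [ 0.996 -0.093 -0.002] [ 1.55 -0.35 -4.73] 45.759719851856225
tool shift mm [102.1  69.7  -7.9] in units [ 3.4   2.32 -0.26]
```

View pics/w19.png

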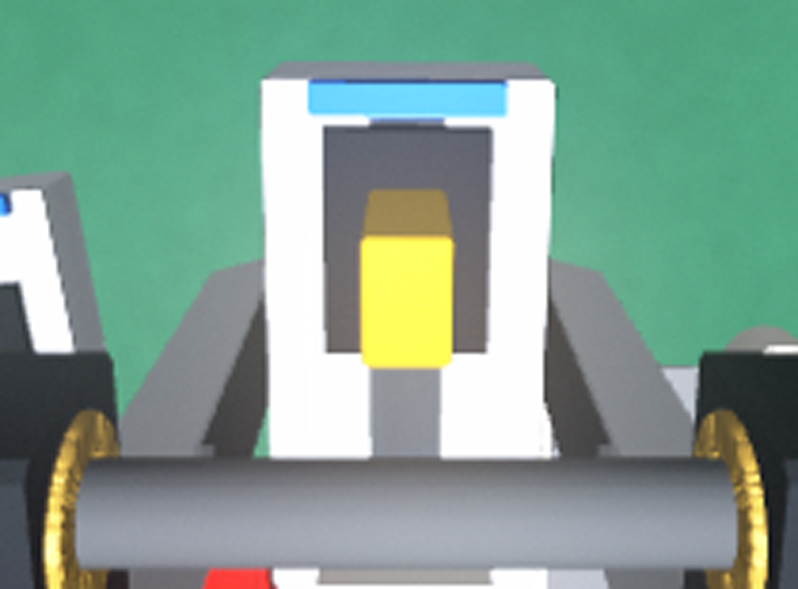

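View pics/s19.png

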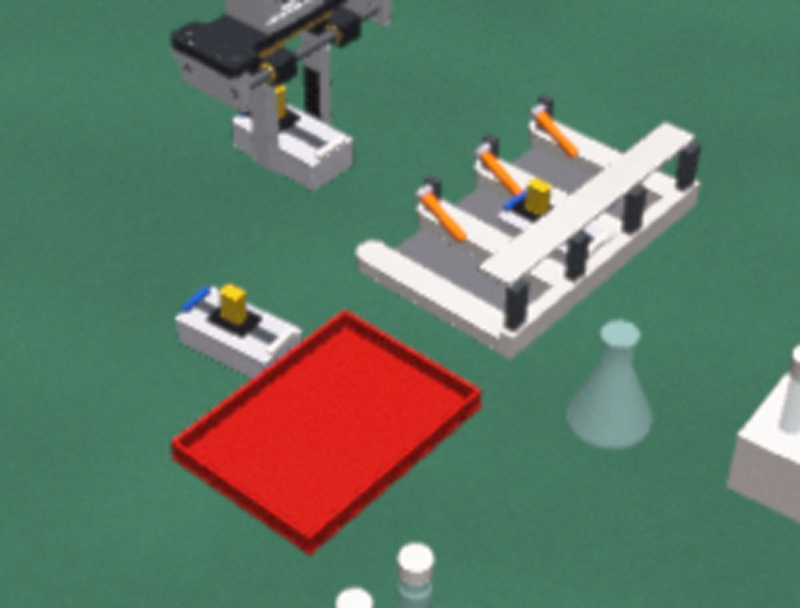

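Call:
arm_command:
  steps:
    - [0,0.9,-0.2,0,0,0,20]
    - [0,0.95,-0.06,0,0,0,20]
    - [0,0.45,0,0,0,0,20]
    - [1,0,0,0,0,0,20]
    - [0.8,0,0,0,0,0,20]
    - [0.5,0,0,0,0,0,20]
    - [0,0,0,0,0,0,20]
    - [0,0,0,0,0,0,20]

```text
time_s: 30.93
tool_pos: [466.2, 162.1, 54.5]
tool_rot: [0.076, 1.572, -0.077]
contact_force: [0.8, -0.8, -3.4]
opening: 45.8
```

Run:
```python
from h import *
s,M=pose();print(s["tool_pos"].round(1),M[:,2].round(3),s["contact_force"].round(2),s["opening"])
rel([465.5,164.3,21])
im=cams.camera("wrist");crop(im,185,235,140,95,5.7,"c20.png")
```

```text
[466.2 162.1  54.5] [ 0.995 -0.097 -0.003] [ 0.79 -0.8  -3.4 ] 45.750122414842956
tool shift mm [33.5  2.2 -0.8] in units [ 1.12  0.07 -0.03]
```

View pics/c20.png

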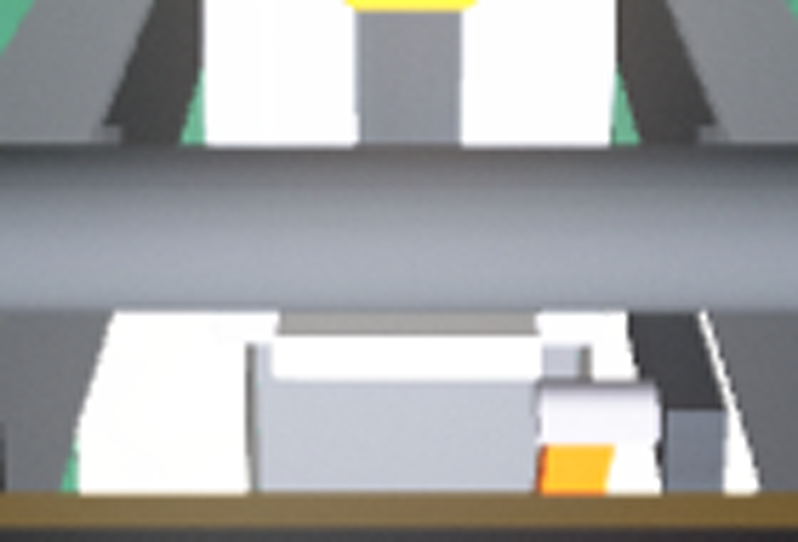

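Call:
arm_command:
  steps:
    - [0.5,0.06,0,0,0,0,20]
    - [0.4,0,0,0,0,0,20]
    - [0.15,0,0,0,0,0,20]
    - [0,0,0,0,0,0,20]
    - [0,0,0,0,0,0,20]

```text
time_s: 31.4
tool_pos: [467.9, 165.0, 25.3]
tool_rot: [0.076, 1.568, -0.075]
contact_force: [-1.0, 0.1, -3.1]
opening: 46.3
```

Call:
arm_command:
  steps:
    - [0.1,-0.03,0,0,0,0,20]
    - [0.05,0,0,0,0,0,20]
    - [0,0,0,0,0,0,20]
    - [0,0,0,0,0,0,20]

```text
time_s: 31.73
tool_pos: [467.6, 164.2, 20.2]
tool_rot: [0.075, 1.568, -0.075]
contact_force: [1.1, -0.3, -3.3]
opening: 46.0
```

Call:
arm_command:
  steps:
    - [0.03,0,0,0,0,0,20]
    - [0,0,0.1,0,0,0,20]
    - [0,0,0.2,0,0,0,20]
    - [0,0,0.2,0,0,0,20]
    - [0,0,0.2,0,0,0,20]
    - [0,0,0.1,0,0,0,20]
    - [0,0,0,0,0,0,20]

```text
time_s: 32.32
tool_pos: [491.0, 162.4, 20.2]
tool_rot: [0.076, 1.57, -0.074]
contact_force: [-4.9, -0.5, 5.1]
opening: 45.8
```

Call:
arm_command:
  steps:
    - [0,0,0,0,0,0,75]
    - [0,0,0,0,0,0,75]
    - [0,0,0,0,0,0,75]
    - [-0.5,0,0,0,0,0,75]
    - [-0.9,0,0,0,0,0,75]
    - [-1,0,0,0,0,0,75]
    - [-0.5,0,-0.6,0,0,0,0]
    - [0,0,-1,0,0,0,0]
    - [0,0,-1,0,0,0,0]
    - [0,0,0,0,0,0,0]
  squeeze: 10

```text
time_s: 33.15
tool_pos: [408.8, 169.5, 105.1]
tool_rot: [0.074, 1.573, -0.074]
contact_force: [0.1, 0.2, -0.6]
opening: 46.8
```

Run:
```python
from h import *
s,M=pose();print(s["tool_pos"].round(1),M[:,2].round(3),s["contact_force"].round(2),s["opening"])
im=cams.camera("wrist");crop(im,150,140,210,155,3.8,"w21.png")
```

```text
[408.8 169.5 105.1] [ 0.996 -0.094 -0.003] [ 0.13  0.23 -0.57] 46.84304570864652
```

View pics/w21.png

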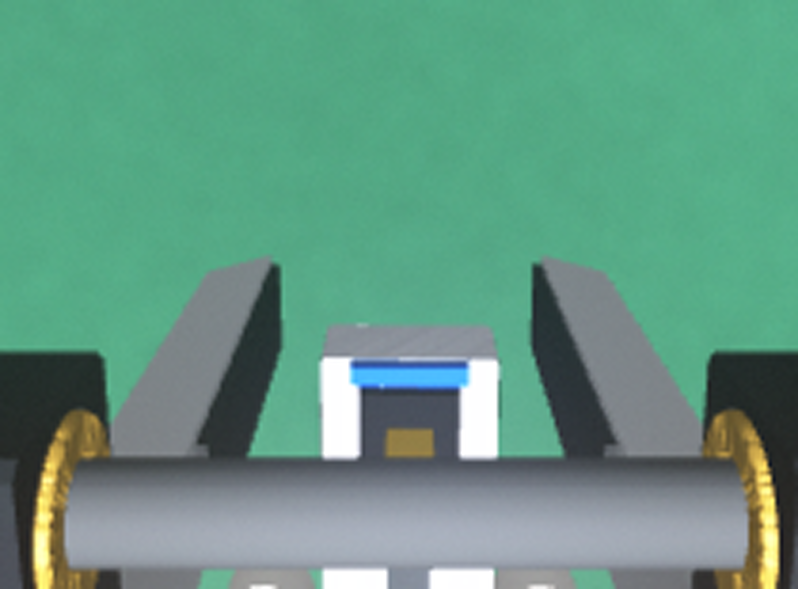

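Call:
arm_command:
  steps:
    - [0.5,-0.1,0,0,0,0,0]
    - [1,0,0,0,0,0,0]
    - [0.75,0,0,0,0,0,0]
    - [0.25,0,0,0,0,0,0]
    - [0,0,0,0,0,0,0]
    - [0,0,0,0,0,0,0]

```text
time_s: 33.7
tool_pos: [413.7, 166.3, 31.0]
tool_rot: [0.076, 1.569, -0.075]
contact_force: [-0.5, 0.4, -0.1]
opening: 3.0
```

Call:
arm_command:
  steps:
    - [0,0,0.4,0,0,0,0]
    - [0,0,0.5,0,0,0,0]
    - [0,0,0.5,0,0,0,0]
    - [0,0,0.5,0,0,0,0]
    - [0,0,0.5,0,0,0,0]
    - [0,0,0.5,0,0,0,0]
    - [0,0,0.4,0,0,0,0]

```text
time_s: 34.28
tool_pos: [513.3, 157.0, 32.2]
tool_rot: [0.076, 1.569, -0.075]
contact_force: [-5.9, 1.2, 4.4]
opening: 0.4
```

Call:
arm_command:
  steps:
    - [0,0,0.4,0,0,0,0]
    - [0,0,0.4,0,0,0,0]
    - [0,0,0.3,0,0,0,0]
    - [0,0,0.3,0,0,0,0]
    - [0,0,0.1,0,0,0,0]

```text
time_s: 34.7
tool_pos: [557.9, 152.6, 31.8]
tool_rot: [0.076, 1.568, -0.075]
contact_force: [-5.3, 1.0, 3.4]
opening: 0.8
```

Call:
arm_command:
  steps:
    - [0,0,0.2,0,0,0,0]
    - [0,0,0.2,0,0,0,0]
    - [0,0,0.1,0,0,0,0]
    - [0,0,0.07,0,0,0,0]
    - [0,0,0.05,0,0,0,0]
    - [0,0,0,0,0,0,0]

```text
time_s: 35.2
tool_pos: [575.0, 150.9, 30.9]
tool_rot: [0.075, 1.569, -0.075]
contact_force: [-3.4, 0.6, 2.0]
opening: 0.8
```

Call:
arm_command:
  steps:
    - [0,0,0.07,0,0,0,0]
    - [0,0,0.05,0,0,0,0]
    - [0,0,0,0,0,0,0]

```text
time_s: 35.45
tool_pos: [575.5, 150.9, 30.8]
tool_rot: [0.075, 1.576, -0.075]
contact_force: [-11.6, 1.3, 8.1]
opening: 0.4
```

Call:
arm_command:
  steps:
    - [0,0,-0.3,0,0,0,0]
    - [0,0,-0.8,0,0,0,0]
    - [0,0,-1,0,0,0,0]
    - [0,0,-1,0,0,0,0]
    - [0,0,-1,0,0,0,0]
    - [-1,0,-1,0,0,0,0]
    - [-1,0,-0.4,0,0,0,0]
    - [-1,-0.8,0,0,0,0,0]
    - [-1,-0.9,0,0,0,0,100]
    - [-0.6,-0.9,0,0,0,0,100]

```text
time_s: 36.28
tool_pos: [409.0, 88.0, 171.9]
tool_rot: [0.074, 1.56, -0.073]
contact_force: [0.9, 0.4, -0.2]
opening: 10.1
```

Call:
arm_command:
  steps:
    - [0,-0.95,0,-0.6,0,0,100]
    - [0,-0.95,0,-0.6,0,0,100]
    - [0,-0.95,0,0,0,0,100]
    - [0,-0.5,0,0,0,0,100]
    - [0,0,0,0,0,0,100]
    - [0,0,0,0,0,0,100]

```text
time_s: 36.78
tool_pos: [405.1, -12.4, 168.1]
tool_rot: [-0.017, 1.568, 0.017]
contact_force: [-0.9, 0.2, 0.4]
opening: 50.5
```

Run:
```python
from h import *
s,M=pose();print(s["tool_pos"].round(1),M[:,2].round(3),s["contact_force"].round(2),s["opening"])
im=cams.camera("wrist");crop(im,150,150,210,150,3.8,"w22.png")
im=cams.camera("top");crop(im,95,140,130,100,6,"t22.png")
im=cams.camera("scene");crop(im,150,80,250,190,3.2,"s22.png")
```

```text
[405.1 -12.4 168.1] [1.    0.022 0.002] [-0.86  0.23  0.36] 50.490780444171925
```

View pics/w22.png

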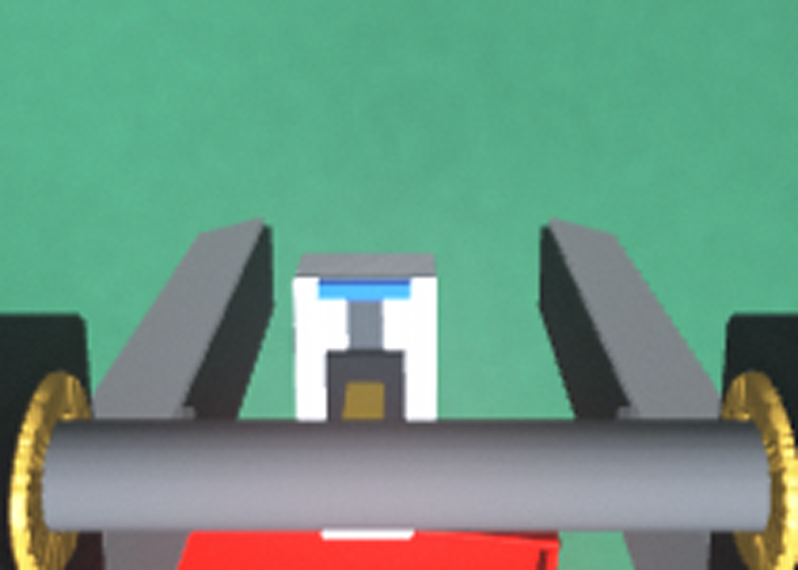

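View pics/t22.png

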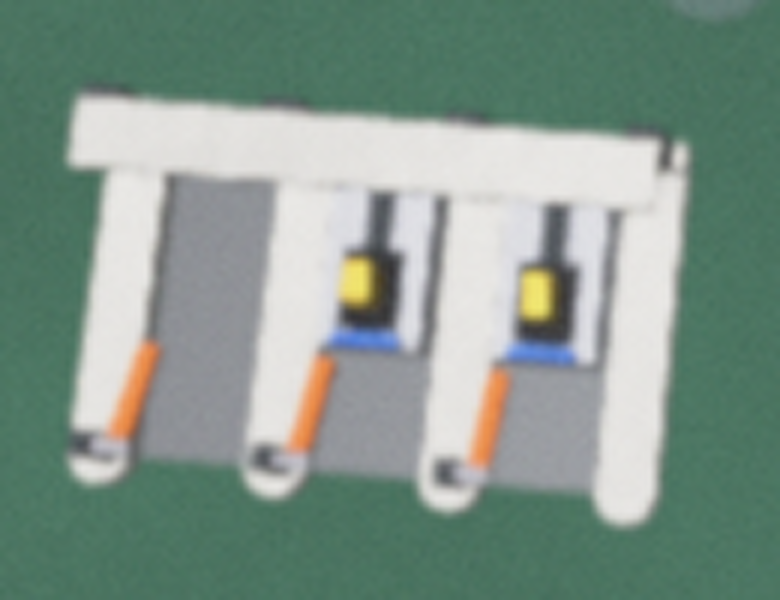

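View pics/s22.png

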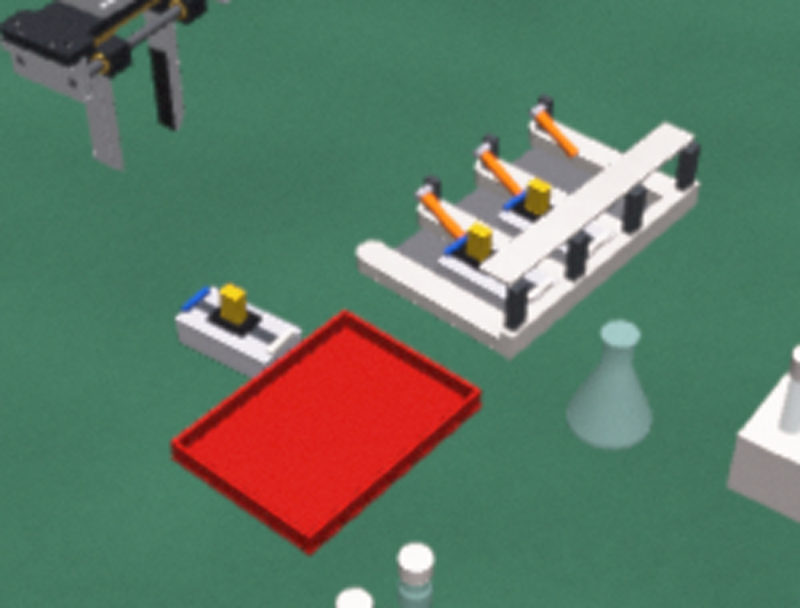

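Run:
```python
from h import *
s,M=pose()
q=lambda u,v,z:(M.T@(ray("wrist",150+u/3.8,150+v/3.8,z)-s["tool_pos"])).round(1)
for a in [(293,277),(437,277),(298,418),(437,418)]: print(q(*a,26))
for u,v in [(17,-1),(303,-1),(297,147),(10,127)]: print("tray",ray("top",225+u/4,180+v/4,20).round(1))
```

```text
[142.1 -34.9  50. ]
[142.1  11.   50. ]
[142.1 -34.5  99.3]
[142.1  11.3  99.3]
tray [637.2  37.   20. ]
tray [ 633.7 -154.8   20. ]
tray [ 534.7 -147.    20. ]
tray [551.4  42.5  20. ]
```

Call:
arm_command:
  steps:
    - [0,-0.39,1,0,0,0,100]
    - [0,0,1,0,0,0,100]
    - [0,0,1,0,0,0,100]
    - [0.5,0,0.17,0,0,0,100]
    - [1,0,0,0,0,0,100]
    - [1,0,0,0,0,0,100]
    - [0.5,0,0,0,0,0,100]
    - [0,0,0,0,0,0,100]
    - [0,0,0,0,0,0,100]

```text
time_s: 37.68
tool_pos: [499.4, -20.1, 77.3]
tool_rot: [-0.02, 1.573, 0.021]
contact_force: [-0.4, 0.8, 0.5]
opening: 93.9
```

Run:
```python
from h import *
s,M=pose();print(s["tool_pos"].round(1),M[:,2].round(3),s["contact_force"].round(2),s["opening"])
im=cams.camera("wrist");crop(im,150,150,210,150,3.8,"w23.png")
```

```text
[499.4 -20.1  77.3] [ 1.     0.026 -0.002] [-0.45  0.8   0.51] 93.93363712118102
```

View pics/w23.png

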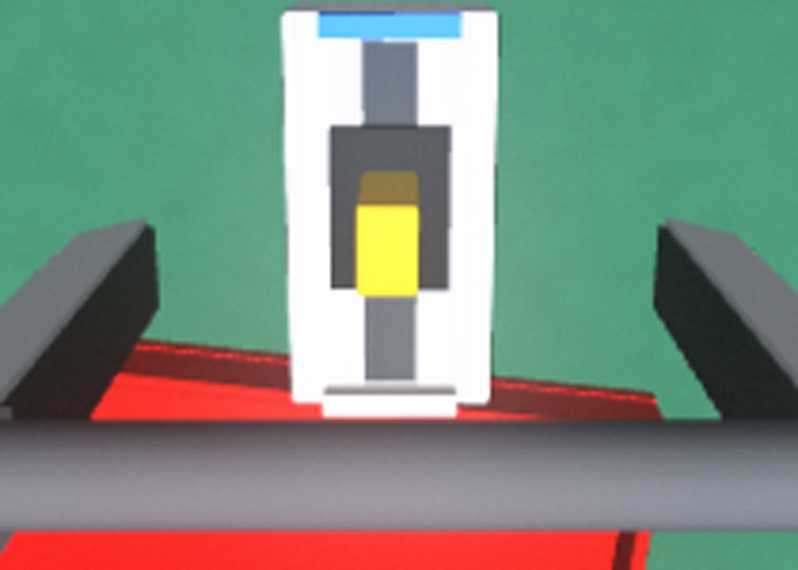

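Call:
arm_command:
  steps:
    - [0.8,-0.1,0,0,0,0,100]
    - [0.75,0,0,0,0,0,100]
    - [0.3,0,0,0,0,0,60]
    - [0,0,0,0,0,0,60]
    - [0,0,0,0,0,0,60]

```text
time_s: 38.15
tool_pos: [500.7, -24.1, 23.8]
tool_rot: [-0.019, 1.569, 0.019]
contact_force: [-0.2, -0.8, 0.2]
opening: 77.4
```

Call:
arm_command:
  steps:
    - [0.08,0,0,0,0,0,20]
    - [0,0,0,0,0,0,20]
    - [0,0,0,0,0,0,20]
    - [0,0,0,0,0,0,20]
    - [0,0,0,0,0,0,20]
    - [0,0,0,0,0,0,20]
    - [0,0,0,0,0,0,20]
  squeeze: 40

```text
time_s: 38.73
tool_pos: [500.3, -23.9, 20.8]
tool_rot: [-0.019, 1.57, 0.019]
contact_force: [-0.7, 1.7, 3.5]
opening: 45.7
```

Call:
arm_command:
  steps:
    - [-0.4,0,0,0,0,0,20]
    - [-0.8,0,0,0,0,0,20]
    - [-0.8,0,0,0,0,0,20]
    - [-0.5,0,0,0,0,0,20]
    - [0,0,0,0,0,0,20]
    - [0,0,0,0,0,0,20]

```text
time_s: 39.23
tool_pos: [499.8, -24.3, 94.9]
tool_rot: [-0.019, 1.57, 0.019]
contact_force: [0.2, -0.4, -4.1]
opening: 45.6
```

Call:
arm_command:
  steps:
    - [0,0,0,0.97,0,0,20]
    - [0,-0.2,0.6,0,0,0,20]
    - [0,-0.2,0.9,0,0,0,20]
    - [0,-0.2,0.95,0,0,0,20]
    - [0,-0.17,0.9,0,0,0,20]
    - [0,0,0.48,0,0,0,20]
    - [0,0,0,0,0,0,20]
    - [0,0,0,0,0,0,20]

```text
time_s: 39.9
tool_pos: [611.3, -55.4, 91.8]
tool_rot: [0.058, 1.576, -0.057]
contact_force: [-0.2, 0.6, -4.0]
opening: 45.8
```

Run:
```python
from h import *
s,M=pose();print(s["tool_pos"].round(1),M[:,2].round(3),s["contact_force"].round(2),s["opening"])
im=cams.camera("wrist");cv2.imwrite("pics/w24.png",im[:,:,::-1])
im=cams.camera("scene");crop(im,150,80,250,190,3.2,"s24.png")
```

```text
[611.3 -55.4  91.8] [ 0.997 -0.073 -0.006] [-0.24  0.57 -3.99] 45.797693454878626
```

View pics/w24.png

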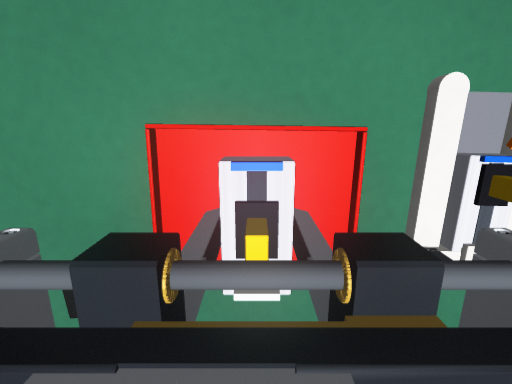

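View pics/s24.png

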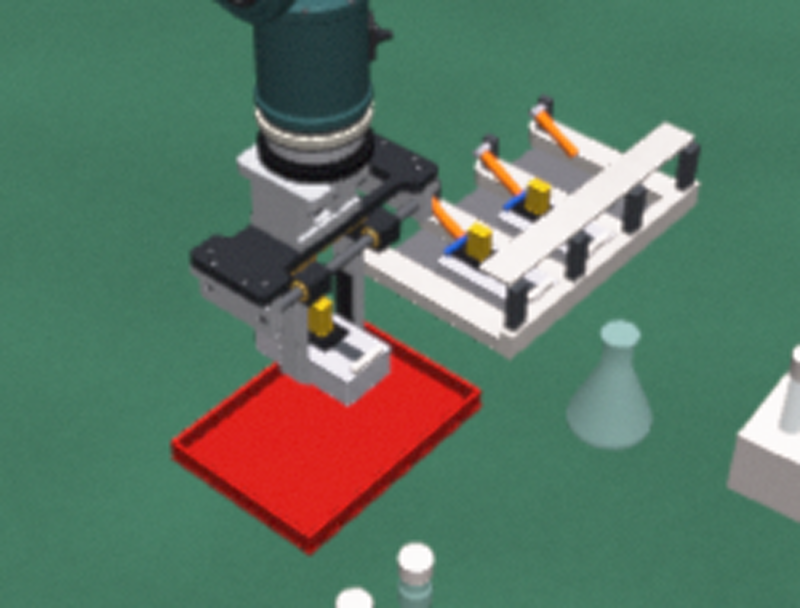

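Run:
```python
from h import *
s,M=pose()
for a in [(148,124),(366,126)]: print((M.T@(ray("wrist",*a,20)-s["tool_pos"])).round(1))
```

```text
[ 73.3 -92.4 -66. ]
[ 73.4  94.9 -64.4]
```

Call:
arm_command:
  steps:
    - [0.6,0,0.13,0,0,0,20]
    - [0.8,0,0,0,0,0,20]
    - [0.5,0,0,0,0,0,20]
    - [0.15,0,0,0,0,0,20]
    - [0,0,0,0,0,0,20]
    - [0,0,0,0,0,0,20]

```text
time_s: 40.5
tool_pos: [616.4, -55.7, 34.2]
tool_rot: [0.057, 1.57, -0.057]
contact_force: [0.3, 0.6, -3.8]
opening: 45.7
```

Call:
arm_command:
  steps:
    - [0.2,0,0,0,0,0,20]
    - [0.08,0,0,0,0,0,20]
    - [0,0,0,0,0,0,20]
    - [0,0,0,0,0,0,20]

```text
time_s: 40.83
tool_pos: [616.8, -55.9, 25.6]
tool_rot: [0.057, 1.57, -0.057]
contact_force: [-1.3, -0.3, -3.2]
opening: 46.0
```

Call:
arm_command:
  steps:
    - [0.04,0,0,0,0,0,20]
    - [0.02,0,0,0,0,0,20]
    - [0,0,0,0,0,0,20]

```text
time_s: 41.08
tool_pos: [617.3, -55.9, 24.9]
tool_rot: [0.057, 1.568, -0.057]
contact_force: [-1.9, -0.2, 2.6]
opening: 45.7
```

Touching the floor. Release and lift.

Call:
arm_command:
  steps:
    - [0,0,0,0,0,0,80]
    - [0,0,0,0,0,0,80]
    - [0,0,0,0,0,0,80]
    - [0,0,0,0,0,0,80]
    - [-0.5,0,0,0,0,0,80]
    - [-1,0,0,0,0,0,80]
    - [-1,0,0,0,0,0,80]
    - [-1,0,0,0,0,0,80]
    - [-1,0,0,0,0,0,80]
    - [0,0,-1,0,0,0,80]

```text
time_s: 41.92
tool_pos: [593.6, -54.9, 166.4]
tool_rot: [0.055, 1.553, -0.059]
contact_force: [-0.1, -0.2, 0.9]
opening: 75.2
```

Call:
arm_command:
  steps:
    - [0,0,-1,0,0,0,80]
    - [0,0,-1,0,0,0,80]
    - [0,0,-1,0,0,0,80]
    - [0,0,-1,0,0,0,80]
    - [0,0,-1,0,0,0,80]
    - [0,0,-1,0,0,0,80]
    - [0,0,-1,0,0,0,80]
    - [0,0,0,0,0,0,80]

```text
time_s: 42.58
tool_pos: [373.3, -37.7, 158.1]
tool_rot: [0.057, 1.572, -0.057]
contact_force: [-0.0, -0.2, 0.1]
opening: 75.3
```

Run:
```python
from h import *
s,M=pose();print(s["tool_pos"].round(1),s["contact_force"].round(2),s["opening"])
im=cams.camera("top");crop(im,95,120,240,150,3.3,"t25.png")
im=cams.camera("scene");crop(im,150,80,250,190,3.2,"s25.png")
```

```text
[373.3 -37.7 158.1] [-0.04 -0.16  0.06] 75.27444562764569
```

View pics/t25.png

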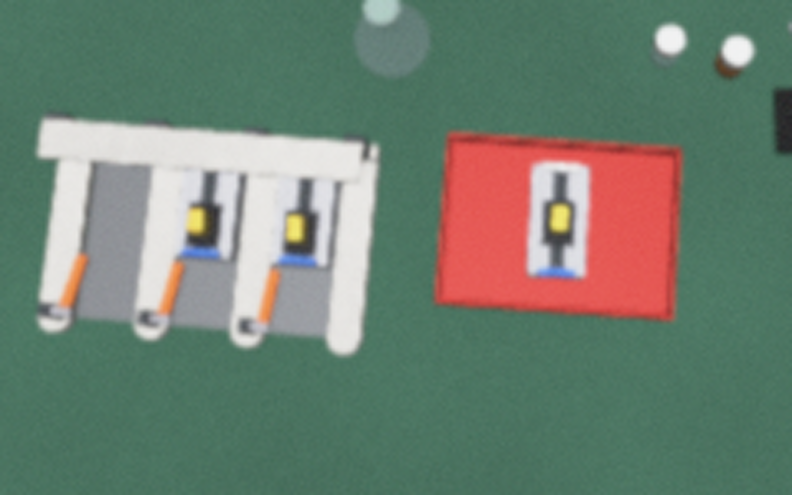

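View pics/s25.png

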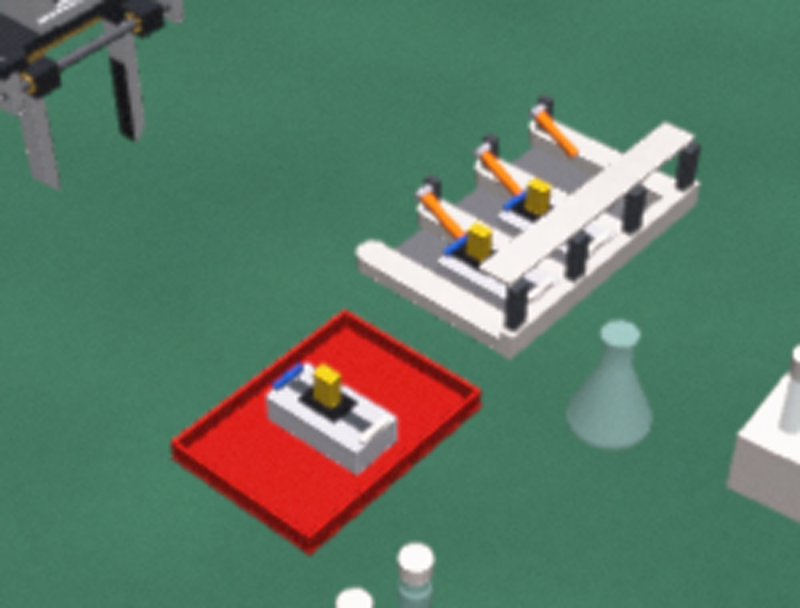

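Run:
```python
from h import *
print(order.finish_job())
```

```text
the job is handed in; nothing more can be done
None
```

I handed the job in at about 43 s of the 210 s allowed. There were three stages on the bench, and every check I made along the way agreed with the task. The hand-in gives no verdict.

- **Test runs:** I pushed all three carriages towards their white ends and left them run out together. The two stages on the robot's right travelled about 40 mm. The left one stopped at about 16–17 mm by the picture, and its stage then slid along the bench against the stop, so I took it as binding.
- **Sound stages:** I slid both carriages home. One stage went into bay 2 and the other into bay 1, each pushed until the force rose to about 12 N at the back stop. In the last top and scene pictures both catches are down behind them and both carriages are home. The fingers stayed in the middle of the lanes, clear of the catches.
- **Binding stage:** It lies flat near the middle of the red tray, well within the tolerance as seen from above.
- **Other checks:** The flask and the vials are standing in the last pictures, the gripper is clear of everything, and the grip never slipped.
- **Measurements that disagreed:** The top and wrist cameras differed by 2 to 5 mm. I lined up each stage with its lane from wrist pictures of both together instead. I did not measure the final pose of the docked stages. I judged it from the force at the stop and from the pictures.

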